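# Drain the rinsed drinking ware: tumblers into the cup rack, stopper up in the tongs

### The arm

A 6-joint arm with a two-finger parallel gripper is mounted at the origin on the work surface. World frame = base frame: x ahead of the robot, y to its left, z up, the work surface at z = 0. Lengths are in mm, angles in rad, forces in N, time in s.
With the tool pointing down it reaches from about 325 to 775 mm from the base axis. Payload 5.5 kg.
Tool frame: the origin (TCP) lies on the centre line of the jaws, within the pads' length; the fingertips stand 8 mm ahead of it and the grasp point (between the pads) lies 11 mm behind it (ctrl.tcp_to_tips is the distance from the TCP to the fingertips, in mm); z points along the fingers, y is the line along which they close (so a half turn about z gives the same grasp; the last joint's range is limited). The gripper opens to 85 mm and grips with 20 to 120 N. Pads are 22 mm wide; open, the fingers measure 114 mm over their backs; the gripper's body (76 mm by 85 mm) begins 54 mm behind the grasp point. The pads swing forward as they close: fully open they stand 13 mm farther back than shut.
Start: joints at [1.086, 0.091, 1.231, -0, 1.82, -0.057], TCP at [248.928, 545.941, 239.275] pointing down, gripper open.
Joint ranges: [-2.87, 2.87], [-0.86, 2.18], [0.17, 2.46], [-1.51, 4.65], [0.06, 2.69], [-2.65, 2.65]. Speed limits (rad/s): [2.57, 2.57, 3.01, 3.14, 3.14, 3.14].

### API

Orientations are given as [roll, pitch, yaw] about the fixed x, y, z axes, in that order (R = Rz(yaw) Ry(pitch) Rx(roll)).
In Python, from workcell import ctrl, optics gives the robot as it stands.
- The arm moves only by the shell command python3 -m jog 'ROWS' [OPENING] [FORCE]. ROWS is JSON, a list of rows, each an object of numbers: "tx", "ty", "tz": the shift along the tool's x, y, z as a fraction of full scale; "ax", "ay", "az": the turn, a rotation vector about the tool's x, y, z as a fraction of full scale. A call has 1 to 10 rows; each row is the pose to reach, as a shift and turn from the pose commanded when the call began, along the tool's axes at that moment, turning the shorter way round; what a row does not reach only later rows make up. Full scale, the value 1, is 300 mm for a shift and 2 pi rad for a turn. A row lasts 1/12 s, in which the tool goes at most 41.7 mm and 7.16 degrees, less where a joint would pass 70% of its speed; a pose out of reach is approached as far as the arm can. A call with a number of a shift or a turn outside -1 to 1 is refused whole. A call with a gripper value outside its range is refused whole. OPENING is the opening, from -1 (shut) to 1 (fully open), set as the call begins (- or left out, the last holds). The fingers move at their own pace and stop on an object; FORCE is the grip in N (left out, the last holds). Time passes only in rows, so rows that repeat a pose let the fingers close. It gives the time, the measured TCP pose, the force, the opening and the grip force at its end, in the units of the state.
- ctrl.read_state(): the state, without advancing time (a new reading comes with each control period).
- optics.grab_frame(name): name is "side" or "top" or "wrist"; returns a dict with "pixels" (480x640x3 uint8, red, green, blue), "range_z" (480x640 float32, mm along the optical axis (not along the pixel's ray), 0 where there is no reading), "vfov" (degrees; the focal length in pixels is half the picture's height over the tangent of half this angle, whatever the lens; pixels are square), "cx", "cy" (the principal point, pixels), "dist_coeffs" ([k1, k2, p1, p2, k3] as OpenCV has them; the pictures are not rectified), "origin" and "orientation" of the camera in the world. Camera axes: x right, y up, looking along -z (the intrinsics and any distortion apply to the point x, -y, -z); pixel columns grow to the right and rows downward; lengths in mm; the calibration is good to about 2 mm. A picture is of the moment at which its call begins.
- ctrl.finish_job(): hands the job in; it is judged then, once.
The state is a dict: "time_s": time; "joints": joint angles; "joint_velocities": joint speeds; "joint_efforts": joint torques, N m; "eef_pos": TCP position; "tool_rot": TCP orientation; "ft_force": force on the tool from outside, world axes, zero at the start; "ft_torque": the same for the moment, N m; "finger_gap": opening from 0.0 (shut) to 1.0 (fully open); "grip_force": force on a finger pad.
Only numpy, scipy, OpenCV 4.12 (cv2) and the standard library are available. Lean on these libraries where they do the work, as an engineer would, in place of code of your own. Each camera call takes 0.05 s, during which the arm holds its last target. There are 200 camera calls.

### The job

The drinking things have just been rinsed and must drain: stand the two glass tumblers upright in the cup rack, one to a cell, setting each down gently without dropping or tipping it. Then take the steel kitchen tongs, close their tips on the bottle stopper that stands in the saucer and lift it a hand's breadth (about 10 cm) clear of the counter to drip, and finish while still holding it up steady in the tongs. The stopper goes back into the drinking water, so the gripper itself must never touch it, and everything else, rack and saucer too, stays where it stands.

Things in the scene. Friction and masses are not known exactly. Their poses are not given: they have to be found in the camera images.
- rack: Cup rack of red plastic: square slatted basket 160 x 160 mm, 62 mm high on short feet, divided by cross walls 4 mm thick into 2 x 2 open-topped cells, 74 x 74 mm inside, 78 mm between centres. Loose, 0.45 kg. A lug handle sticks out 16 mm at +y and at -y. Origin: centre of its underside on the counter; x and y square to its walls, z up.
- cell0 (a point): Centre of the floor, 10 mm above the counter, of the cell at (-x, +y) of the rack's frame. All four cells are empty at the start; any may take a tumbler.
- cell1 (a point): The same for the cell at (-x, -y).
- cell2 (a point): The same for the cell at (+x, +y).
- cell3 (a point): The same for the cell at (+x, -y).
- tumbler_a: Clear glass tumbler standing upright on the counter, open at the top, 105 mm high, 60 mm across at the rim, 53 mm at the foot, wall 3 mm, 0.12 to 0.24 kg. Origin: centre of its underside; z up.
- tumbler_b: A second tumbler exactly like it.
- tongs: Stainless spring kitchen tongs, 285 mm long, lying on the counter with both arms side by side on edge, so they close in the horizontal plane. Arms and tips are strips 22 mm high, 3 mm thick; 0.1 kg in all. Origin: under the middle of the grip zone, between the arms, at their lower edges. x points to the tips, z up. Both arms pivot 110 mm behind the origin and always move alike.
- tongs_left (a joint): Closing angle of each tongs arm (rad), equal for both: 0 open as they lie, 0.055 grip zone parallel, 0.09 with 21 mm between the tips, at most 0.14. At the grip point a spring pushes each arm outwards with 5 N when open, 7 N at 0.09, so tongs held half closed stay in the grip.
- tongs_grip (a point): Where to take hold across both arms: midway between them, at x = 0 (at the centre of mass), 11 mm above their lower edges. The flat grip zone runs from x = -65 to +45 mm. Width over the arms' outsides here: 49 mm open, each arm flaring 0.055 rad towards the tips; 37 mm with the grip zone parallel, when the pads lie flat and hold best.
- tongs_tips (a point): Point midway between the two flat tip plates, 128 mm ahead of the origin, 11 mm above the lower edges. The plates span x = 112 to 144 mm. Gap between them by width over the arms at the grip point: 64 mm at 49, 47 mm at 41, 38 mm at 37, 21 mm at 29, touching at about 20.
- stopper: Bottle stopper of blue silicone standing on its round cap in the saucer, plug upwards: cap 36 mm across and 9 mm thick, above it the plug, 21 mm across, up to 48 mm above the cap's underside. 20 to 40 g. Origin: centre of the cap's underside; z along the plug.
- plug (a point): Point on the stopper's axis 30 mm above the cap's underside, in the middle of the free plug: where the tongs should take it. It stands 35 mm above the counter at the start.
- saucer: Small round white saucer, 110 mm across, 14 mm high at the rim, flat inside for 60 mm, inner floor 5 mm above the counter; loose, 0.16 kg. Origin: centre of its underside.
- bottle: Bystander: empty clear glass water bottle standing upright, 78 mm across, 245 mm high. Origin: centre of its underside.
- dipper: Bystander: stainless steel dipper standing on its bowl, 94 mm across and 60 mm high, with a rod handle rising along its x axis to 220 mm out and 109 mm high. Origin: centre of the bowl's underside.
- bin: Bystander: small tilt-out waste bin in beige plastic, 150 x 200 mm and 220 mm high, fixed at the left of the counter. Origin: centre of its underside; its tilting front faces -x of its frame.
Mind the look-alikes: they are no part of the job. Leave any blue look-alike of the tumbler_b alone.

How it is judged:
By the outcome, as a careful person would: the job done as asked, in the order asked, and still so for the second after the job is handed in, while the arm keeps its last pose, push and grip.
It also fails if it takes over 72 s, if anything falls off the work surface, if the arm or the gripper's body presses on something with over 40 N, if the wrist force passes 120 N, or if a joint passes its speed limit or range.

## Working session

There is one attempt and no reset: what is moved stays moved. The work goes in short steps, Python scripts to look and compute and a shell command to move; the robot and the scene stay as the last step left them, time stands still between calls to the robot, and variables do not carry over. Pictures are saved under pics/ and viewed, at most 10 in all, crops included, and the job is handed in when it is done.

```bash
ls; mkdir -p pics
cat > h.py <<'E'
import numpy as np, cv2, json
from workcell import ctrl, optics
from scipy.spatial.transform import Rotation as R
def Rm(o): return R.from_euler('xyz',o).as_matrix()
def grab(n):
    f=optics.grab_frame(n); return f
def K(f):
    h=f["pixels"].shape[0]; F=h/2/np.tan(np.radians(f["vfov"])/2)
    return np.array([[F,0,f["cx"]],[0,F,f["cy"]],[0,0,1.]])
def camR(f):
    o=np.array(f["orientation"],float)
    return o if o.shape==(3,3) else (Rm(o) if o.size==3 else R.from_quat(o).as_matrix())
def rays(f,uv):
    uv=np.array(uv,float).reshape(-1,1,2)
    n=cv2.undistortPoints(uv,K(f),np.array(f["dist_coeffs"],float)).reshape(-1,2)
    d=np.c_[n[:,0],-n[:,1],-np.ones(len(n))]
    return np.array(f["origin"],float), d@camR(f).T
def plane(f,uv,z):
    o,d=rays(f,uv); return o+d*((z-o[2])/d[:,2])[:,None]
def cloud(f):
    h,w=f["range_z"].shape; u,v=np.meshgrid(np.arange(w),np.arange(h))
    o,d=rays(f,np.c_[u.ravel(),v.ravel()]); P=o+d*f["range_z"].reshape(-1,1)
    return P.reshape(h,w,3)
def proj(f,P):
    P=np.array(P,float).reshape(-1,3); c=(P-np.array(f["origin"]))@camR(f)
    c=c*[1,-1,-1]
    return cv2.projectPoints(c,np.zeros(3),np.zeros(3),K(f),np.array(f["dist_coeffs"],float))[0].reshape(-1,2)
def save(n,im): cv2.imwrite("pics/"+n,im[...,::-1])
def rel(p,yaw=None,rpy=None):
    "rows (fractions) to TCP position p from current pose"
    s=ctrl.read_state(); A=Rm(s["tool_rot"]); d=A.T@(np.array(p)-s["eef_pos"])/300
    return d
E
python3 - <<'E'
from h import *
s=ctrl.read_state(); print(s["tool_rot"],s["eef_pos"],s["finger_gap"],ctrl.tcp_to_tips)
for n in ["top","side"]:
    f=grab(n); save(n+"0.png",f["pixels"]); print(n,f["vfov"],f["cx"],f["cy"],f["dist_coeffs"],f["origin"],f["orientation"])
    np.save(n+".npy",f,allow_pickle=True)
E
```

```text
pics
[-3.13959547e+00 -1.28994833e-04  2.71380438e+00] [248.78573442 545.68727239 238.11918625] 1.0005207853165266 8.0
top 43.19849406286553 309.565932983054 240.5490288990927 [0.01797679 0.         0.         0.         0.        ] [ 460.53492131  109.90991639 1653.67649962] [ 0.05873683 -0.01014044 -1.5512136 ]
side 46.76279733256491 311.52877347352523 247.16280730973403 [-0.06601673  0.          0.          0.          0.        ] [ 365.49339388 -978.87862393  735.16018746] [ 1.03821921  0.00666841 -0.18324961]
```

View pics/top0.png

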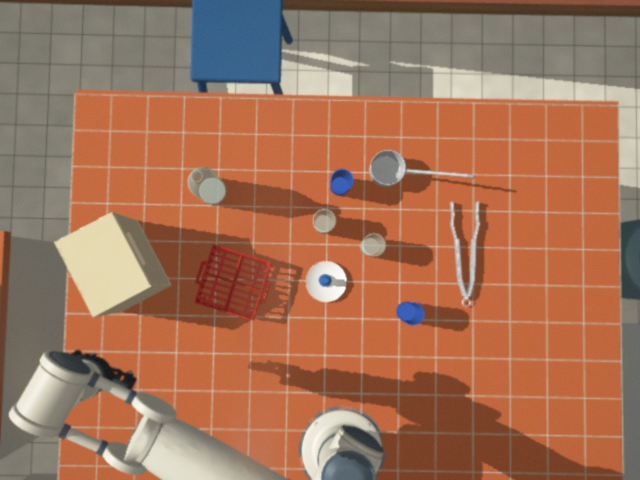

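View pics/side0.png

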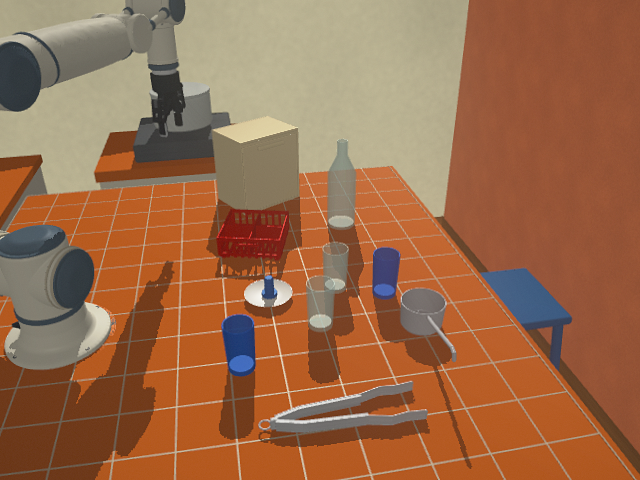

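The top view shows the clear tumblers with rims at about (324,221) and (373,245). The blue look-alikes are at (342,182) and (410,313), the rack at (234,282), and the stopper in its saucer at (325,281). The tongs have their pivot at (467,300) and tips at about (453..479,203), pointing away from the robot. The side view agrees, with tumbler feet at about (335,284) and (320,323).

Run:
```python
from h import *
T=np.load("top.npy",allow_pickle=True).item(); S=np.load("side.npy",allow_pickle=True).item()
C=cloud(T); CS=cloud(S)
hsv=cv2.cvtColor(T["pixels"],cv2.COLOR_RGB2HSV); H,Sa,V=cv2.split(hsv)
print("counter z",np.median(C[330:340,400:440,2]))
def comp(m,f,zs,box,name):
    mm=np.zeros(m.shape,np.uint8); x0,y0,x1,y1=box; mm[y0:y1,x0:x1]=m[y0:y1,x0:x1]
    n,l,st,ce=cv2.connectedComponentsWithStats(mm)
    for i in range(1,n):
        if st[i,4]>40:
            print(name,st[i],ce[i].round(1),[plane(f,ce[i],z)[0,:2].round(1) for z in zs])
low=(Sa<150).astype(np.uint8)
comp(low,T,[105,0],(305,200,345,238),"tumA?"); comp(low,T,[105,0],(355,228,392,262),"tumB?")
comp(low,T,[14],(295,255,355,310),"saucer")
blue=((H>100)&(H<130)&(Sa>120)).astype(np.uint8)
comp(blue,T,[48,14],(300,255,350,310),"stopper"); comp(blue,T,[105],(325,160,430,330),"blue")
comp(low,T,[22],(440,195,490,310),"tongs")
red=(((H<5)|(H>172))&(Sa>150)&(V>70)).astype(np.uint8)
comp(red,T,[62],(185,235,290,330),"rack")
# depth of tumblers, tall stuff
for n,b in [("A",(305,200,345,238)),("B",(355,228,392,262)),("stop",(315,270,336,292)),("dipper",(365,145,490,190)),("bottle",(185,165,230,210)),("bin",(50,210,175,320))]:
    Z=C[b[1]:b[3],b[0]:b[2]].reshape(-1,3); z=Z[(Z[:,2]>25)]; print(n,len(z), z.max(0).round() if len(z) else 0,z.min(0).round() if len(z) else 0)
# side feet
hs=cv2.cvtColor(S["pixels"],cv2.COLOR_RGB2HSV)
# rack points
Z=C[235:330,185:290].reshape(-1,3); ok=(red[235:330,185:290].ravel()>0)&(Z[:,2]>50)&(Z[:,2]<75); P=Z[ok]; print("rack top n",len(P)); r=cv2.minAreaRect(P[:,:2].astype(np.float32)); print(r, np.median(P,0))
# zoom picture
a=cv2.resize(T["pixels"][195:310,180:395],None,fx=3.7,fy=3.7,interpolation=cv2.INTER_CUBIC)
save("z1.png",a)
b=cv2.resize(T["pixels"][195:310,440:495],None,fx=5,fy=5,interpolation=cv2.INTER_CUBIC)
c=cv2.resize(S["pixels"][230:345,290:410],None,fx=4,fy=4,interpolation=cv2.INTER_CUBIC)
h=max(b.shape[0],c.shape[0]); o=np.zeros((h,b.shape[1]+c.shape[1],3),np.uint8); o[:b.shape[0],:b.shape[1]]=b;o[:c.shape[0],b.shape[1]:]=c; save("z2.png",o); print(a.shape,o.shape)
```

```text
counter z 1.687275142588419
tumA? [305 200  40  38 659] [324. 218.] [array([610.5,  60. ]), array([620.7,  56.6])]
tumB? [355 228  37  34 615] [372.1 244.5] [array([544.9, -64.2]), array([550.6, -76. ])]
saucer [ 295  255   60   55 1479] [325.7 281.3] [array([448. ,  49.3])]
stopper [320 275  11  11  96] [324.7 280. ] [array([451.5,  53.5]), array([451.3,  52.3])]
blue [331 170  22  25 426] [341.1 181.7] [array([705.4,  17.8])]
blue [325 275   6  11  50] [326.9 280.1] [array([451.7,  49.8])]
blue [397 303  27  21 455] [410.4 312.6] [array([ 373.4, -164.1])]
tongs [ 440  195   50  115 1865] [465.6 252. ] [array([ 534.5, -326.3])]
rack [ 195  245   76   75 2196] [229.8 281.9] [array([441.8, 302.1])]
A 214 [ 634.  110. 1654.] [461.  31.  25.]
B 243 [ 575.  110. 1654.] [461. -98.  25.]
stop 57 [ 462.  110. 1654.] [441.  42.  27.]
dipper 517 [ 801.  110. 1654.] [ 461. -324.   25.]
bottle 1037 [ 727.  402. 1654.] [461. 110.  25.]
bin 7386 [ 604.  697. 1654.] [357. 110.  25.]
rack top n 693
((442.384765625, 296.3150939941406), (190.40628051757812, 159.45677185058594), 74.17971801757812) [441.68818046 300.85320175  59.97966607]
(426, 796, 3) (575, 755, 3)
```

View pics/z1.png

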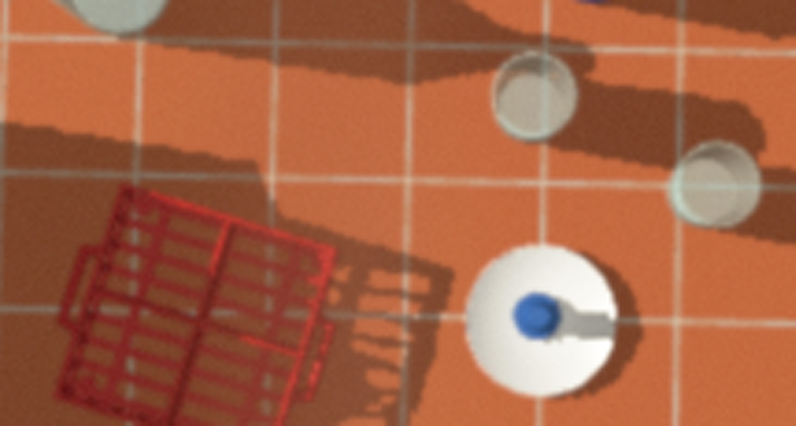

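The crop puts the rims at about (325,220) and (373.5,244.7) and the rack wall cross at about (234,281), turned clockwise with handles left and right. Next come the refined numbers and the tongs.

Run:
```python
from h import *
T=np.load("top.npy",allow_pickle=True).item(); S=np.load("side.npy",allow_pickle=True).item()
C=cloud(T)
print("rim A",plane(T,[324.9,220.4],105)[0].round(1),"rim B",plane(T,[373.5,244.7],105)[0].round(1),"cross",plane(T,[234,281],62)[0].round(1))
print("footA side",plane(S,[335,284.5],1)[0].round(1),"footB",plane(S,[320,323],1)[0].round(1))
print("bin corner",plane(T,[170,280],220)[0].round(),plane(T,[113,213],220)[0].round(),plane(T,[98,316],220)[0].round())
D=T["range_z"]
for n,b in [("A",(308,204,342,238)),("B",(357,228,390,262))]:
    Z=C[b[1]:b[3],b[0]:b[2]][D[b[1]:b[3],b[0]:b[2]]>0]
    for lo,hi in [(85,125),(95,112)]:
        q=Z[(Z[:,2]>lo)&(Z[:,2]<hi)]; print(n,len(q), q.mean(0).round(1) if len(q) else 0, q.min(0).round() if len(q) else 0,q.max(0).round() if len(q) else 0)
ok=D>0
Z=C[268:294,312:338].reshape(-1,3); q=Z[(Z[:,2]>40)&(Z[:,2]<55)]; print("plug top",len(q),q.mean(0).round(1))
# tongs
hsv=cv2.cvtColor(T["pixels"],cv2.COLOR_RGB2HSV)
m=((hsv[...,1]<110)&(hsv[...,2]>80)).astype(np.uint8); mm=np.zeros_like(m); mm[198:310,443:490]=m[198:310,443:490]
n,l,st,ce=cv2.connectedComponentsWithStats(mm)
for i in range(1,n):
    if st[i,4]>10: print(st[i],ce[i].round(1))
for r in range(202,308,8):
    c=np.where(mm[r])[0]
    if len(c):
        k=np.split(c,np.where(np.diff(c)>2)[0]+1); print(r,[ (x[0],x[-1],*plane(T,[x.mean(),r],22)[0,:2].round(1)) for x in k])
```

```text
rim A [604.5  57.7 105. ] rim B [544.6 -67.9 105. ] cross [444.5 291.2  62. ]
footA side [610.2  67.2   1. ] footB [547.7 -67.5   1. ]
bin corner [446. 423. 220.] [601. 563. 220.] [358. 588. 220.]
A 113 [608.7  58.8 102.8] [577.  31.  85.] [634.  88. 118.]
A 93 [608.   58.9 104.8] [577.  31.  97.] [634.  88. 111.]
B 129 [547.4 -71.1 101.8] [518. -98.  85.] [575. -38. 115.]
B 101 [546.8 -68.  104.7] [518. -98.  95.] [575. -38. 112.]
plug top 36 [451.8  51.8  50.5]
[ 443  198   47  109 1269] [465.5 252.8]
202 [(np.int64(450), np.int64(453), np.float64(669.2), np.float64(-287.3)), (np.int64(473), np.int64(473), np.float64(670.4), np.float64(-345.6)), (np.int64(476), np.int64(479), np.float64(670.6), np.float64(-357.8))]
210 [(np.int64(443), np.int64(479), np.float64(647.9), np.float64(-312.7))]
218 [(np.int64(451), np.int64(454), np.float64(625.7), np.float64(-290.3)), (np.int64(475), np.int64(479), np.float64(627.1), np.float64(-356.6))]
226 [(np.int64(450), np.int64(454), np.float64(604.0), np.float64(-289.1)), (np.int64(475), np.int64(479), np.float64(605.3), np.float64(-356.7))]
234
[... 553 characters left out ...]
64(518.6), np.float64(-346.2))]
266 [(np.int64(456), np.int64(461), np.float64(496.2), np.float64(-307.2)), (np.int64(470), np.int64(475), np.float64(497.0), np.float64(-344.9))]
274 [(np.int64(456), np.int64(462), np.float64(474.7), np.float64(-308.6)), (np.int64(469), np.int64(475), np.float64(475.4), np.float64(-343.6))]
282 [(np.int64(457), np.int64(463), np.float64(453.3), np.float64(-311.4)), (np.int64(468), np.int64(474), np.float64(453.9), np.float64(-341.0))]
290 [(np.int64(460), np.int64(473), np.float64(432.2), np.float64(-329.0))]
298 [(np.int64(463), np.int64(469), np.float64(410.8), np.float64(-327.7))]
306 [(np.int64(465), np.int64(468), np.float64(389.4), np.float64(-329.1))]
```

View pics/z2.png

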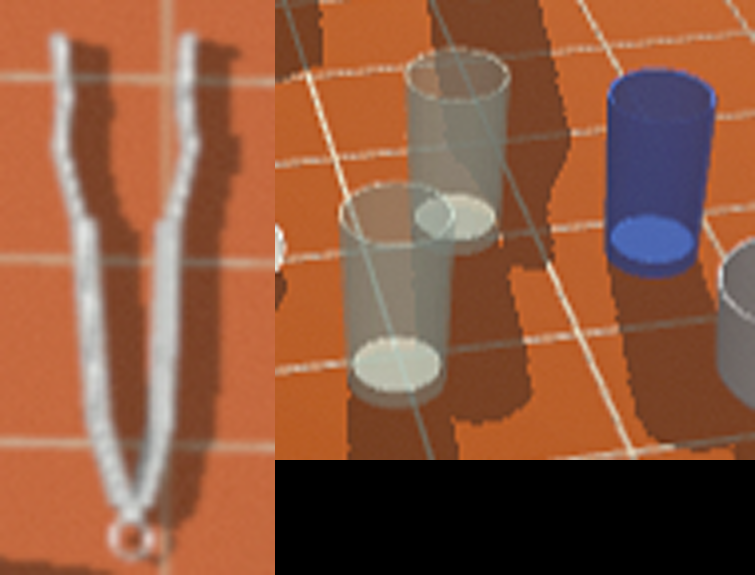

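The tongs' arms show clearly, with tips at the top and ring at the bottom. The centre line is at y≈-325, origin x≈528 and yaw≈+0.02, and the tip spread of about 71 mm matches the given size. Tumbler A is at about (606,59) and B at about (546,-68). Next: hover over A.

```bash
cat >> h.py <<'E'
def go(p,ydir=None):
    "print shift fractions to TCP p and turn az to bring tool y to world angle ydir (deg)"
    s=ctrl.read_state(); A=Rm(s["tool_rot"]); y=np.degrees(np.arctan2(A[1,1],A[0,1]))
    d=A.T@(np.array(p)-s["eef_pos"])/300; az=0
    if ydir is not None: az=-((ydir-y+90)%180-90)/360
    w=R.from_matrix(A.T@np.diag([1,1,1])).as_rotvec()
    print("t",d.round(4),"az",round(az,4),"ydir",round(y,2),"n>=",round(np.linalg.norm(d)*300/41.7,1),"tilt z",A[:,2].round(4),"j6",s["joints"][5].round(2))
E
python3 -c "
from h import *
go([606,59,270],74.2)"
```

```text
t [-1.7564 -0.9824 -0.1042] az -0.0242 ydir 65.49 n>= 14.5 tilt z [-8.0e-04 -1.5e-03 -1.0e+00] j6 -0.06
```

```bash
python3 -m jog '[{"tx":-0.05,"ty":-0.03,"tz":-0.1},{"tx":-0.88,"ty":-0.49,"tz":-0.1,"az":-0.024},{"tx":-0.88,"ty":-0.49,"tz":-0.1,"az":-0.024},{"tx":-0.88,"ty":-0.49,"tz":-0.1,"az":-0.024},{"tx":-0.88,"ty":-0.49,"tz":-0.1,"az":-0.024},{"tx":-0.88,"ty":-0.49,"tz":-0.1,"az":-0.024},{"tx":-0.88,"ty":-0.49,"tz":-0.1,"az":-0.024},{"tx":-0.88,"ty":-0.49,"tz":-0.1,"az":-0.024},{"tx":-0.88,"ty":-0.49,"tz":-0.1,"az":-0.024}]' 1; python3 -c "
from h import *
f=grab('wrist');save('w0.png',f['pixels']);np.save('w0.npy',f,allow_pickle=True)
go([606,59,270],74.2)"
```

```text
t [-1.7564 -0.9824 -0.1041] az -0.0242 ydir 65.49 n>= 14.5 tilt z [-7.0e-04 -1.4e-03 -1.0e+00] j6 -0.06schema error: expected keys tx, ty, tz, ax, ay, az
```

```bash
python3 -m jog '[{"tx":-0.05,"ty":-0.03,"tz":-0.1,"ax":0,"ay":0,"az":0},{"tx":-0.88,"ty":-0.49,"tz":-0.1,"ax":0,"ay":0,"az":-0.024},{"tx":-0.88,"ty":-0.49,"tz":-0.1,"ax":0,"ay":0,"az":-0.024},{"tx":-0.88,"ty":-0.49,"tz":-0.1,"ax":0,"ay":0,"az":-0.024},{"tx":-0.88,"ty":-0.49,"tz":-0.1,"ax":0,"ay":0,"az":-0.024},{"tx":-0.88,"ty":-0.49,"tz":-0.1,"ax":0,"ay":0,"az":-0.024},{"tx":-0.88,"ty":-0.49,"tz":-0.1,"ax":0,"ay":0,"az":-0.024},{"tx":-0.88,"ty":-0.49,"tz":-0.1,"ax":0,"ay":0,"az":-0.024},{"tx":-0.88,"ty":-0.49,"tz":-0.1,"ax":0,"ay":0,"az":-0.024},{"tx":-0.88,"ty":-0.49,"tz":-0.1,"ax":0,"ay":0,"az":-0.024}]' 1; python3 -c "
from h import *
f=grab('wrist');save('w0.png',f['pixels']);np.save('w0.npy',f,allow_pickle=True)
print(f['origin'],f['orientation'],f['vfov'])
C=cloud(f);P=C[f['range_z']>0];print(P.min(0).round(),P.max(0).round())
go([606,59,270],74.2)"
```

```text
time_s: 0.98
eef_pos: [429.1, 301.1, 268.9]
tool_rot: [-3.141, -0.0, 2.861]
ft_force: [0.8, 0.3, -0.4]
finger_gap: 1.005
grip_force: 0.0
[360.48704155 321.65345042 405.19122474] [-2.85734797e-01 -8.10529621e-04  1.29044179e+00] 67.05482919789794
[ 145. -192.   -2.] [918. 662. 362.]
t [-0.7926 -0.6167 -0.0039] az -0.0005 ydir 74.03 n>= 7.2 tilt z [-7.e-04  2.e-04 -1.e+00] j6 -0.74
```

View pics/w0.png

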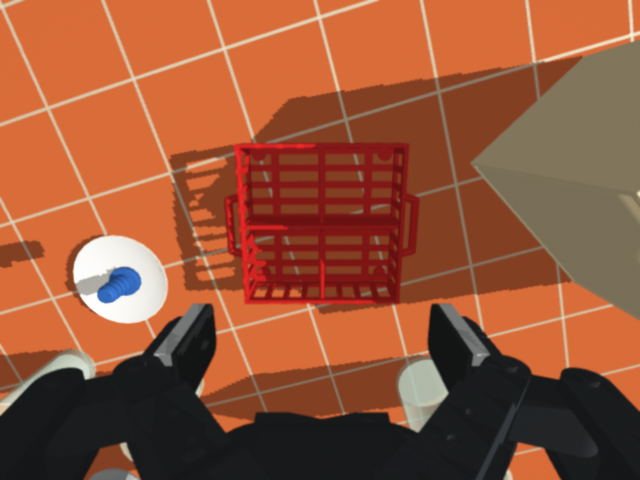

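Run:
```python
from h import *
f=np.load("w0.npy",allow_pickle=True).item(); C=cloud(f); D=f["range_z"]
h=cv2.cvtColor(f["pixels"],cv2.COLOR_RGB2HSV)
red=((h[...,0]<5)|(h[...,0]>172))&(h[...,1]>150)
ok=red&(D>0)&(C[...,2]>58)&(C[...,2]<67); P=C[ok]; print(len(P),np.median(P[:,2]))
for a in np.arange(-22,-8,1.0):
    t=np.radians(a); u=P[:,:2]@[np.cos(t),np.sin(t)]; v=P[:,:2]@[-np.sin(t),np.cos(t)]
    s=lambda x:(np.histogram(x,bins=np.arange(x.min(),x.max()+2,2))[0].astype(float)**2).sum()
    print(a,int(s(u)+s(v)),end=' ')
r=cv2.minAreaRect(P[:,:2].astype(np.float32)); print(r)
np.save("rk.npy",P)
```

```text
3491 63.23695966451987
-22.0 456690 -21.0 509858 -20.0 582374 -19.0 688748 -18.0 852176 -17.0 1080738 -16.0 1350754 -15.0 1088068 -14.0 860684 -13.0 692998 -12.0 585588 -11.0 510974 -10.0 458596 -9.0 421154 ((443.2854919433594, 297.7908630371094), (160.48411560058594, 159.9160614013672), 73.98326110839844)
```

The rack sits square under the jaws, cross at about (320,222); its centre is (443.3,297.8) and its yaw is -16.0°. Moving on to A.

```bash
cat >> h.py <<'E'
def glass(f,c,name):
    "rim centre from wrist depth near c, checks span"
    C=cloud(f);D=f["range_z"]; q=C[(D>0)&(np.hypot(C[...,0]-c[0],C[...,1]-c[1])<45)&(C[...,2]>97)&(C[...,2]<113)]
    print(name,len(q),q.min(0).round(1),q.max(0).round(1),cv2.minEnclosingCircle(q[:,:2].astype(np.float32)),np.median(q[:,2]))
E
python3 -m jog '[{"tx":-0.79,"ty":-0.615,"tz":0,"ax":0,"ay":0,"az":0},{"tx":-0.79,"ty":-0.615,"tz":0,"ax":0,"ay":0,"az":0},{"tx":-0.79,"ty":-0.615,"tz":0,"ax":0,"ay":0,"az":0},{"tx":-0.79,"ty":-0.615,"tz":0,"ax":0,"ay":0,"az":0},{"tx":-0.79,"ty":-0.615,"tz":0,"ax":0,"ay":0,"az":0},{"tx":-0.79,"ty":-0.615,"tz":0,"ax":0,"ay":0,"az":0},{"tx":-0.79,"ty":-0.615,"tz":0,"ax":0,"ay":0,"az":0},{"tx":-0.79,"ty":-0.615,"tz":0,"ax":0,"ay":0,"az":0},{"tx":-0.79,"ty":-0.615,"tz":0,"ax":0,"ay":0,"az":0},{"tx":-0.79,"ty":-0.615,"tz":0,"ax":0,"ay":0,"az":0}]'; python3 -c "
from h import *
f=grab('wrist');save('w1.png',f['pixels']);np.save('w1.npy',f,allow_pickle=True)
glass(f,(606,59),'A');glass(f,(546,-68),'B');go([606,59,270],74)"
```

```text
time_s: 1.87
eef_pos: [605.4, 61.9, 268.7]
tool_rot: [3.141, -0.002, 2.866]
ft_force: [-0.0, -0.5, -0.3]
finger_gap: 0.999
grip_force: 0.0
A 1023 [575.9  32.8  97. ] [634.9  91.9 109. ] ((605.2681274414062, 62.1561164855957), 29.993610382080078) 105.97526511270951
B 1362 [516.7 -96.7  97. ] [575.4 -35.7 108.5] ((545.9501342773438, -66.10765075683594), 30.54796028137207) 105.34256403238174
t [-0.006  -0.0105 -0.0026] az 0.0007 ydir 74.26 n>= 0.1 tilt z [-6.e-04  9.e-04 -1.e+00] j6 -1.25
```

View pics/w1.png

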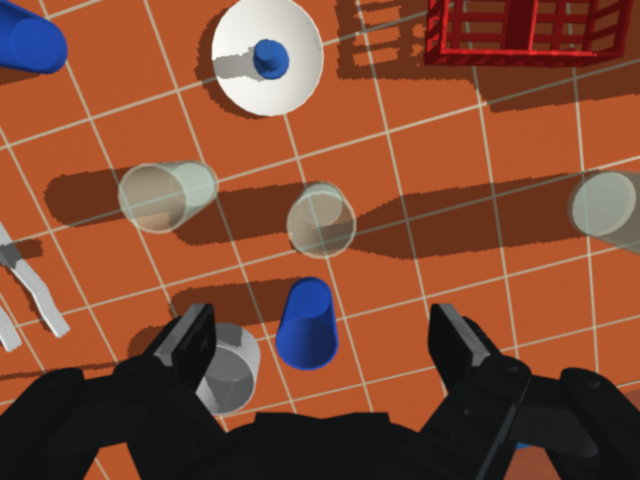

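The wrist view shows tumbler A centred at (321,220), B at (153,198), and the blue look-alike at (307,325) outside the jaws' path. The fitted rim radii of 30 mm match. Descend and grip A.

```bash
python3 -m jog '[{"tx":0,"ty":0,"tz":0.12,"ax":0,"ay":0,"az":0},{"tx":0,"ty":0,"tz":0.24,"ax":0,"ay":0,"az":0},{"tx":0,"ty":0,"tz":0.36,"ax":0,"ay":0,"az":0},{"tx":0,"ty":0,"tz":0.46,"ax":0,"ay":0,"az":0},{"tx":0,"ty":0,"tz":0.55,"ax":0,"ay":0,"az":0},{"tx":0,"ty":0,"tz":0.62,"ax":0,"ay":0,"az":0},{"tx":0,"ty":0,"tz":0.655,"ax":0,"ay":0,"az":0},{"tx":0,"ty":0,"tz":0.655,"ax":0,"ay":0,"az":0},{"tx":0,"ty":0,"tz":0.655,"ax":0,"ay":0,"az":0}]' 1; python3 -m jog '[{"tx":0,"ty":0,"tz":0,"ax":0,"ay":0,"az":0},{"tx":0,"ty":0,"tz":0,"ax":0,"ay":0,"az":0},{"tx":0,"ty":0,"tz":0,"ax":0,"ay":0,"az":0},{"tx":0,"ty":0,"tz":0,"ax":0,"ay":0,"az":0},{"tx":0,"ty":0,"tz":0,"ax":0,"ay":0,"az":0},{"tx":0,"ty":0,"tz":0,"ax":0,"ay":0,"az":0},{"tx":0,"ty":0,"tz":0,"ax":0,"ay":0,"az":0}]' -1 30
```

```text
time_s: 2.67
eef_pos: [605.4, 61.7, 73.7]
tool_rot: [3.141, 0.0, 2.866]
ft_force: [-0.2, -0.4, -0.3]
finger_gap: 1.001
grip_force: 0.0
time_s: 3.25
eef_pos: [606.9, 60.6, 75.6]
tool_rot: [3.14, 0.004, 2.865]
ft_force: [-1.1, 1.6, 6.3]
finger_gap: 0.675
grip_force: 32.4
```

```bash
python3 -m jog '[{"tx":0,"ty":0,"tz":-0.04,"ax":0,"ay":0,"az":0},{"tx":0,"ty":0,"tz":-0.12,"ax":0,"ay":0,"az":0},{"tx":0,"ty":0,"tz":-0.22,"ax":0,"ay":0,"az":0},{"tx":0,"ty":0,"tz":-0.32,"ax":0,"ay":0,"az":0},{"tx":0.03,"ty":0.02,"tz":-0.42,"ax":0,"ay":0,"az":0},{"tx":0.1,"ty":0.08,"tz":-0.45,"ax":0,"ay":0,"az":0},{"tx":0.18,"ty":0.15,"tz":-0.45,"ax":0,"ay":0,"az":0},{"tx":0.26,"ty":0.22,"tz":-0.45,"ax":0,"ay":0,"az":0},{"tx":0.34,"ty":0.29,"tz":-0.45,"ax":0,"ay":0,"az":0},{"tx":0.4,"ty":0.34,"tz":-0.45,"ax":0,"ay":0,"az":0}]'; python3 -c "
from h import *
f=grab('wrist');np.save('w2.npy',f,allow_pickle=True);save('w2.png',f['pixels'])
go([470,249.5,212],74)
s=ctrl.read_state();p=s['eef_pos'];C=cloud(f);D=f['range_z'];q=C[(D>0)&(np.hypot(C[...,0]-p[0],C[...,1]-p[1])<34)&(C[...,2]>p[2]+5)&(C[...,2]<p[2]+55)]
print(len(q),q.min(0),q.max(0),p,cv2.minEnclosingCircle(q[:,:2].astype(np.float32)))"
```

```text
time_s: 4.08
eef_pos: [516.6, 193.0, 208.5]
tool_rot: [3.141, -0.0, 2.865]
ft_force: [0.1, -0.1, -2.4]
finger_gap: 0.677
grip_force: 32.9
t [ 0.1921  0.1314 -0.0101] az 0.001 ydir 74.35 n>= 1.7 tilt z [-0.0016  0.0032 -1.    ] j6 -1.0
17102 [485.5702665  162.49318797 213.7347452 ] [543.61828922 229.99539262 263.7076934 ] [514.84484195 195.99567691 208.73369684] ((514.5992431640625, 196.0552215576172), 33.945186614990234)
```

```bash
python3 -m jog '[{"tx":0.08,"ty":0.05,"tz":0,"ax":0,"ay":0,"az":0},{"tx":0.15,"ty":0.1,"tz":0,"ax":0,"ay":0,"az":0},{"tx":0.19,"ty":0.13,"tz":0,"ax":0,"ay":0,"az":0.001},{"tx":0.19,"ty":0.13,"tz":0,"ax":0,"ay":0,"az":0.001},{"tx":0.19,"ty":0.13,"tz":0,"ax":0,"ay":0,"az":0.001},{"tx":0.19,"ty":0.13,"tz":0,"ax":0,"ay":0,"az":0.001}]'
cat >> h.py <<'E'
def held(f):
    "centre of held glass rim relative to TCP in tool x, y from the wrist depth"
    s=ctrl.read_state();p=np.array(s['eef_pos']);A=Rm(s['tool_rot']);C=(cloud(f)-p)@A;D=f['range_z']
    m=(D>0)&(abs(C[...,1])<24)&(abs(C[...,0])<40)
    for lo in range(10,50,5):
        q=C[m&(C[...,2]<-lo)&(C[...,2]>-lo-5)]
        if len(q): print(lo,len(q),'x',np.percentile(q[:,0],[1,99]).round(1))
E
python3 -c "
from h import *
f=grab('wrist');np.save('w2.npy',f,allow_pickle=True);save('w2.png',f['pixels'])
held(f);go([470,249.5,100],74)
C=cloud(f);h=cv2.cvtColor(f['pixels'],cv2.COLOR_RGB2HSV);P=C[((h[...,0]<5)|(h[...,0]>172))&(h[...,1]>150)&(f['range_z']>0)&(C[...,2]>58)&(C[...,2]<67)]
print(cv2.minAreaRect(P[:,:2].astype(np.float32)))
"
```

```text
time_s: 4.63
eef_pos: [474.4, 243.8, 208.0]
tool_rot: [-3.141, 0.001, 2.858]
ft_force: [-0.7, -0.3, -3.0]
finger_gap: 0.679
grip_force: 32.7
10 1512 x [-25.7  30.3]
15 1627 x [-25.9  30.6]
20 1866 x [-26.   30.9]
25 2169 x [-25.9  31.1]
30 1837 x [-21.1  31. ]
t [0.0201 0.0148 0.3597] az -0.0008 ydir 73.72 n>= 2.6 tilt z [ 2.e-04 -5.e-04 -1.e+00] j6 -0.88
((442.61956787109375, 297.89886474609375), (160.3990020751953, 159.91490173339844), 74.00919342041016)
```

View pics/w2.png

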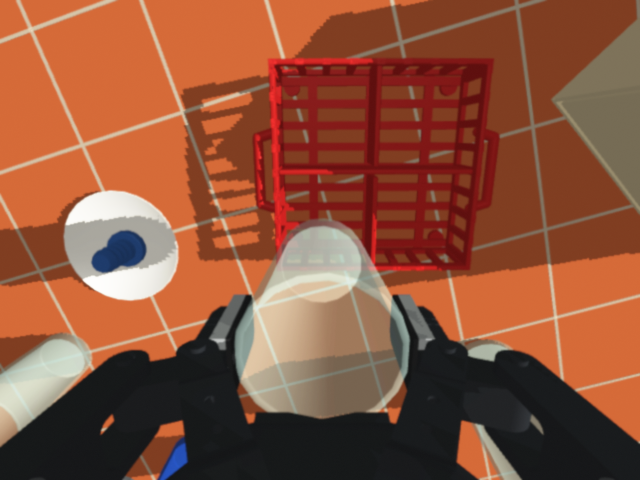

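The tumbler hangs upright in the jaws (rim about (322,330), foot about (325,255)), with the rack undisturbed below. Align and lower.

```bash
python3 -m jog '[{"tx":0.017,"ty":0.015,"tz":0.03,"ax":0,"ay":0,"az":0},{"tx":0.017,"ty":0.015,"tz":0.09,"ax":0,"ay":0,"az":0},{"tx":0.017,"ty":0.015,"tz":0.15,"ax":0,"ay":0,"az":0},{"tx":0.017,"ty":0.015,"tz":0.2,"ax":0,"ay":0,"az":0},{"tx":0.017,"ty":0.015,"tz":0.2,"ax":0,"ay":0,"az":0},{"tx":0.017,"ty":0.015,"tz":0.2,"ax":0,"ay":0,"az":0}]'; python3 -c "
from h import *
go([470.9,249.2,92],74)"
```

```text
time_s: 5.18
eef_pos: [469.8, 249.6, 146.3]
tool_rot: [-3.14, -0.002, 2.858]
ft_force: [-0.5, -0.4, -1.9]
finger_gap: 0.678
grip_force: 33.0
t [-4.200e-03  1.000e-04  1.811e-01] az -0.0008 ydir 73.73 n>= 1.3 tilt z [-0.0027 -0.0012 -1.    ] j6 -0.86
```

```bash
python3 -m jog '[{"tx":-0.003,"ty":0,"tz":0.05,"ax":0,"ay":0,"az":0},{"tx":-0.003,"ty":0,"tz":0.1,"ax":0,"ay":0,"az":0},{"tx":-0.003,"ty":0,"tz":0.14,"ax":0,"ay":0,"az":0},{"tx":-0.003,"ty":0,"tz":0.165,"ax":0,"ay":0,"az":0},{"tx":-0.003,"ty":0,"tz":0.18,"ax":0,"ay":0,"az":0},{"tx":-0.003,"ty":0,"tz":0.18,"ax":0,"ay":0,"az":0},{"tx":-0.003,"ty":0,"tz":0.18,"ax":0,"ay":0,"az":0}]'; python3 -c "
from h import *
go([470.9,249.2,85],74)"
```

```text
time_s: 5.77
eef_pos: [471.4, 250.0, 94.3]
tool_rot: [3.141, 0.0, 2.858]
ft_force: [-0.5, -0.7, -2.7]
finger_gap: 0.677
grip_force: 33.0
t [ 0.0009 -0.003   0.0311] az -0.0006 ydir 73.77 n>= 0.2 tilt z [ 5.e-04  2.e-04 -1.e+00] j6 -0.86
```

```bash
python3 -m jog '[{"tx":0,"ty":0,"tz":0.005,"ax":0,"ay":0,"az":0},{"tx":0,"ty":0,"tz":0.01,"ax":0,"ay":0,"az":0},{"tx":0,"ty":0,"tz":0.015,"ax":0,"ay":0,"az":0},{"tx":0,"ty":0,"tz":0.02,"ax":0,"ay":0,"az":0},{"tx":0,"ty":0,"tz":0.023,"ax":0,"ay":0,"az":0},{"tx":0,"ty":0,"tz":0.025,"ax":0,"ay":0,"az":0},{"tx":0,"ty":0,"tz":0.025,"ax":0,"ay":0,"az":0},{"tx":0,"ty":0,"tz":0.025,"ax":0,"ay":0,"az":0}]'
```

```text
time_s: 6.43
eef_pos: [471.2, 249.9, 86.3]
tool_rot: [-3.142, -0.0, 2.858]
ft_force: [-0.1, -0.1, -2.1]
finger_gap: 0.677
grip_force: 33.0
```

```bash
python3 -m jog '[{"tx":0,"ty":0,"tz":0.003,"ax":0,"ay":0,"az":0},{"tx":0,"ty":0,"tz":0.006,"ax":0,"ay":0,"az":0},{"tx":0,"ty":0,"tz":0.006,"ax":0,"ay":0,"az":0},{"tx":0,"ty":0,"tz":0.006,"ax":0,"ay":0,"az":0}]';python3 -m jog '[{"tx":0,"ty":0,"tz":0.002,"ax":0,"ay":0,"az":0},{"tx":0,"ty":0,"tz":0.004,"ax":0,"ay":0,"az":0},{"tx":0,"ty":0,"tz":0.004,"ax":0,"ay":0,"az":0}]'
```

```text
time_s: 6.77
eef_pos: [471.9, 249.8, 85.8]
tool_rot: [3.141, 0.002, 2.858]
ft_force: [0.4, -2.4, 5.3]
finger_gap: 0.679
grip_force: 33.7
time_s: 7.02
eef_pos: [472.4, 249.6, 85.7]
tool_rot: [3.141, 0.004, 2.858]
ft_force: [-0.0, -4.8, 10.6]
finger_gap: 0.678
grip_force: 34.0
```

Contact at z≈85.8 as predicted. Ease the press, then release and rise.

```bash
python3 -m jog '[{"tx":0,"ty":0,"tz":-0.006,"ax":0,"ay":0,"az":0},{"tx":0,"ty":0,"tz":-0.006,"ax":0,"ay":0,"az":0}]'; python3 -m jog '[{"tx":0,"ty":0,"tz":0,"ax":0,"ay":0,"az":0},{"tx":0,"ty":0,"tz":0,"ax":0,"ay":0,"az":0},{"tx":0,"ty":0,"tz":0,"ax":0,"ay":0,"az":0},{"tx":0,"ty":0,"tz":0,"ax":0,"ay":0,"az":0},{"tx":0,"ty":0,"tz":0,"ax":0,"ay":0,"az":0},{"tx":0,"ty":0,"tz":0,"ax":0,"ay":0,"az":0}]' 1; python3 -m jog '[{"tx":0,"ty":0,"tz":-0.04,"ax":0,"ay":0,"az":0},{"tx":0,"ty":0,"tz":-0.12,"ax":0,"ay":0,"az":0},{"tx":0,"ty":0,"tz":-0.24,"ax":0,"ay":0,"az":0},{"tx":0,"ty":0,"tz":-0.36,"ax":0,"ay":0,"az":0},{"tx":0,"ty":0,"tz":-0.48,"ax":0,"ay":0,"az":0},{"tx":0,"ty":0,"tz":-0.6,"ax":0,"ay":0,"az":0},{"tx":0,"ty":0,"tz":-0.6,"ax":0,"ay":0,"az":0},{"tx":0,"ty":0,"tz":-0.6,"ax":0,"ay":0,"az":0}]'; python3 -c "
from h import *
f=grab('wrist');save('w3.png',f['pixels']);np.save('w3.npy',f,allow_pickle=True)
C=cloud(f);D=f['range_z'];q=C[(D>0)&(np.hypot(C[...,0]-470,C[...,1]-250)<45)&(C[...,2]>106)&(C[...,2]<124)]
print(len(q),np.median(q[:,2]),cv2.minEnclosingCircle(q[:,:2].astype(np.float32)))
h=cv2.cvtColor(f['pixels'],cv2.COLOR_RGB2HSV);P=C[((h[...,0]<5)|(h[...,0]>172))&(h[...,1]>150)&(f['range_z']>0)&(C[...,2]>58)&(C[...,2]<67)]
print(cv2.minAreaRect(P[:,:2].astype(np.float32)))
go([546,-66,265],74)"
```

```text
time_s: 7.18
eef_pos: [471.6, 249.9, 85.9]
tool_rot: [3.141, 0.001, 2.858]
ft_force: [1.0, -2.0, 4.9]
finger_gap: 0.679
grip_force: 33.5
time_s: 7.68
eef_pos: [471.1, 250.0, 84.8]
tool_rot: [-3.141, -0.0, 2.858]
ft_force: [-0.5, 0.1, -0.3]
finger_gap: 1.0
grip_force: 0.0
time_s: 8.35
eef_pos: [472.0, 250.3, 269.5]
tool_rot: [3.137, 0.005, 2.858]
ft_force: [-0.1, 0.2, -0.6]
finger_gap: 1.002
grip_force: 0.0
1138 115.8972029688486 ((472.0321350097656, 250.66343688964844), 29.834430694580078)
((442.6044006347656, 298.05523681640625), (160.55650329589844, 160.1903839111328), 74.07237243652344)
t [-0.5329 -0.942   0.0052] az -0.0006 ydir 73.77 n>= 7.8 tilt z [ 0.0025  0.0011 -1.    ] j6 -0.86
```

Tumbler A stands upright in cell 3 (rim centre (472,250.7) at z 116) and the rack hasn't moved. Now B.

```bash
python3 -m jog '[{"tx":-0.533,"ty":-0.942,"tz":0,"ax":0,"ay":0,"az":0},{"tx":-0.533,"ty":-0.942,"tz":0,"ax":0,"ay":0,"az":0},{"tx":-0.533,"ty":-0.942,"tz":0,"ax":0,"ay":0,"az":0},{"tx":-0.533,"ty":-0.942,"tz":0,"ax":0,"ay":0,"az":0},{"tx":-0.533,"ty":-0.942,"tz":0,"ax":0,"ay":0,"az":0},{"tx":-0.533,"ty":-0.942,"tz":0,"ax":0,"ay":0,"az":0},{"tx":-0.533,"ty":-0.942,"tz":0,"ax":0,"ay":0,"az":0},{"tx":-0.533,"ty":-0.942,"tz":0,"ax":0,"ay":0,"az":0},{"tx":-0.533,"ty":-0.942,"tz":0,"ax":0,"ay":0,"az":0},{"tx":-0.533,"ty":-0.942,"tz":0,"ax":0,"ay":0,"az":0}]'; python3 -c "
from h import *
f=grab('wrist');np.save('w4.npy',f,allow_pickle=True)
glass(f,(546,-66),'B');go([546,-66,74],74)"
```

```text
time_s: 9.23
eef_pos: [545.2, -67.7, 262.8]
tool_rot: [-3.141, -0.004, 2.855]
ft_force: [0.1, 0.8, -0.8]
finger_gap: 1.0
grip_force: 0.0
B 1053 [516.  -96.   97.1] [574.8 -36.7 108.4] ((545.6236572265625, -66.30001831054688), 30.0044002532959) 105.90951328644366
t [-0.0042  0.0018  0.6311] az -0.0009 ydir 73.69 n>= 4.5 tilt z [-0.0031  0.0011 -1.    ] j6 -1.47
```

```bash
python3 -m jog '[{"tx":-0.001,"ty":0.002,"tz":0.12,"ax":0,"ay":0,"az":0},{"tx":-0.001,"ty":0.002,"tz":0.24,"ax":0,"ay":0,"az":0},{"tx":-0.001,"ty":0.002,"tz":0.36,"ax":0,"ay":0,"az":0},{"tx":-0.001,"ty":0.002,"tz":0.46,"ax":0,"ay":0,"az":0},{"tx":-0.001,"ty":0.002,"tz":0.55,"ax":0,"ay":0,"az":0},{"tx":-0.001,"ty":0.002,"tz":0.61,"ax":0,"ay":0,"az":0},{"tx":-0.001,"ty":0.002,"tz":0.635,"ax":0,"ay":0,"az":0},{"tx":-0.001,"ty":0.002,"tz":0.635,"ax":0,"ay":0,"az":0},{"tx":-0.001,"ty":0.002,"tz":0.635,"ax":0,"ay":0,"az":0}]' 1; python3 -m jog '[{"tx":0,"ty":0,"tz":0,"ax":0,"ay":0,"az":0},{"tx":0,"ty":0,"tz":0,"ax":0,"ay":0,"az":0},{"tx":0,"ty":0,"tz":0,"ax":0,"ay":0,"az":0},{"tx":0,"ty":0,"tz":0,"ax":0,"ay":0,"az":0},{"tx":0,"ty":0,"tz":0,"ax":0,"ay":0,"az":0},{"tx":0,"ty":0,"tz":0,"ax":0,"ay":0,"az":0},{"tx":0,"ty":0,"tz":0,"ax":0,"ay":0,"az":0}]' -1 30; python3 -c "
from h import *
go([395.5,270.5,212],74)"
```

```text
time_s: 10.03
eef_pos: [546.3, -64.6, 75.2]
tool_rot: [3.141, 0.0, 2.86]
ft_force: [-0.2, 0.0, 0.0]
finger_gap: 0.998
grip_force: 0.0
time_s: 10.62
eef_pos: [547.3, -66.0, 76.9]
tool_rot: [3.141, 0.004, 2.858]
ft_force: [0.8, 0.3, 6.4]
finger_gap: 0.684
grip_force: 32.2
t [ 0.798   0.9353 -0.4528] az -0.0007 ydir 73.75 n>= 9.4 tilt z [ 3.7e-03 -6.0e-04 -1.0e+00] j6 -1.47
```

```bash
python3 -m jog '[{"tx":0,"ty":0,"tz":-0.04,"ax":0,"ay":0,"az":0},{"tx":0,"ty":0,"tz":-0.12,"ax":0,"ay":0,"az":0},{"tx":0,"ty":0,"tz":-0.22,"ax":0,"ay":0,"az":0},{"tx":0,"ty":0,"tz":-0.32,"ax":0,"ay":0,"az":0},{"tx":0.02,"ty":0.02,"tz":-0.42,"ax":0,"ay":0,"az":0},{"tx":0.08,"ty":0.08,"tz":-0.5,"ax":0,"ay":0,"az":0},{"tx":0.15,"ty":0.16,"tz":-0.52,"ax":0,"ay":0,"az":0},{"tx":0.23,"ty":0.25,"tz":-0.52,"ax":0,"ay":0,"az":0},{"tx":0.31,"ty":0.34,"tz":-0.52,"ax":0,"ay":0,"az":0},{"tx":0.38,"ty":0.42,"tz":-0.52,"ax":0,"ay":0,"az":0}]'; python3 -m jog '[{"tx":0.08,"ty":0.09,"tz":0,"ax":0,"ay":0,"az":0},{"tx":0.16,"ty":0.19,"tz":0,"ax":0,"ay":0,"az":0},{"tx":0.24,"ty":0.29,"tz":0,"ax":0,"ay":0,"az":0},{"tx":0.31,"ty":0.38,"tz":0,"ax":0,"ay":0,"az":0},{"tx":0.37,"ty":0.46,"tz":0,"ax":0,"ay":0,"az":0},{"tx":0.415,"ty":0.51,"tz":0,"ax":0,"ay":0,"az":0},{"tx":0.415,"ty":0.515,"tz":0,"ax":0,"ay":0,"az":0},{"tx":0.415,"ty":0.515,"tz":0,"ax":0,"ay":0,"az":0},{"tx":0.415,"ty":0.515,"tz":0,"ax":0,"ay":0,"az":0}]'; python3 -c "
from h import *
f=grab('wrist');np.save('w5.npy',f,allow_pickle=True);held(f);go([395.5,270.5,148],74)"
```

```text
time_s: 11.45
eef_pos: [470.7, 88.7, 231.5]
tool_rot: [3.141, 0.0, 2.858]
ft_force: [-0.2, 0.2, -2.3]
finger_gap: 0.686
grip_force: 32.9
time_s: 12.2
eef_pos: [395.7, 269.9, 230.8]
tool_rot: [-3.141, 0.0, 2.858]
ft_force: [1.0, -0.8, -1.1]
finger_gap: 0.686
grip_force: 33.1
10 1560 x [-25.6  30.5]
15 1760 x [-25.8  30.6]
20 1948 x [-26.1  30.8]
25 2797 x [-26.1  30.8]
30 968 x [-21.   30.6]
t [0.0023 0.0028 0.2758] az -0.0008 ydir 73.72 n>= 2.0 tilt z [ 1.e-04 -5.e-04 -1.e+00] j6 -0.76
```

```bash
python3 -m jog '[{"tx":0.002,"ty":0.003,"tz":0.04,"ax":0,"ay":0,"az":0},{"tx":0.002,"ty":0.003,"tz":0.11,"ax":0,"ay":0,"az":0},{"tx":0.002,"ty":0.003,"tz":0.19,"ax":0,"ay":0,"az":0},{"tx":0.002,"ty":0.003,"tz":0.26,"ax":0,"ay":0,"az":0},{"tx":0.002,"ty":0.003,"tz":0.32,"ax":0,"ay":0,"az":0},{"tx":0.002,"ty":0.003,"tz":0.38,"ax":0,"ay":0,"az":0},{"tx":0.002,"ty":0.003,"tz":0.42,"ax":0,"ay":0,"az":0},{"tx":0.002,"ty":0.003,"tz":0.44,"ax":0,"ay":0,"az":0},{"tx":0.002,"ty":0.003,"tz":0.45,"ax":0,"ay":0,"az":0},{"tx":0.002,"ty":0.003,"tz":0.45,"ax":0,"ay":0,"az":0}]'; python3 -m jog '[{"tx":0,"ty":0,"tz":0.005,"ax":0,"ay":0,"az":0},{"tx":0,"ty":0,"tz":0.01,"ax":0,"ay":0,"az":0},{"tx":0,"ty":0,"tz":0.015,"ax":0,"ay":0,"az":0},{"tx":0,"ty":0,"tz":0.02,"ax":0,"ay":0,"az":0},{"tx":0,"ty":0,"tz":0.023,"ax":0,"ay":0,"az":0},{"tx":0,"ty":0,"tz":0.023,"ax":0,"ay":0,"az":0},{"tx":0,"ty":0,"tz":0.023,"ax":0,"ay":0,"az":0}]'
```

```text
time_s: 13.08
eef_pos: [395.4, 271.1, 95.3]
tool_rot: [-3.141, -0.0, 2.858]
ft_force: [0.2, -0.8, -1.5]
finger_gap: 0.684
grip_force: 33.1
time_s: 13.67
eef_pos: [395.2, 271.4, 88.7]
tool_rot: [-3.142, -0.0, 2.858]
ft_force: [-0.4, -0.8, -1.8]
finger_gap: 0.683
grip_force: 33.1
```

```bash
python3 -m jog '[{"tx":0,"ty":0,"tz":0.003,"ax":0,"ay":0,"az":0},{"tx":0,"ty":0,"tz":0.006,"ax":0,"ay":0,"az":0},{"tx":0,"ty":0,"tz":0.006,"ax":0,"ay":0,"az":0},{"tx":0,"ty":0,"tz":0.006,"ax":0,"ay":0,"az":0}]';python3 -m jog '[{"tx":0,"ty":0,"tz":0.001,"ax":0,"ay":0,"az":0},{"tx":0,"ty":0,"tz":0.002,"ax":0,"ay":0,"az":0},{"tx":0,"ty":0,"tz":0.002,"ax":0,"ay":0,"az":0}]'
```

```text
time_s: 14.0
eef_pos: [395.3, 271.4, 87.0]
tool_rot: [3.141, 0.0, 2.858]
ft_force: [-0.1, -0.7, -0.9]
finger_gap: 0.686
grip_force: 33.2
time_s: 14.25
eef_pos: [395.5, 271.4, 87.0]
tool_rot: [3.141, 0.001, 2.858]
ft_force: [-1.1, -1.1, 3.7]
finger_gap: 0.684
grip_force: 33.4
```

```bash
python3 -m jog '[{"tx":0,"ty":0,"tz":0,"ax":0,"ay":0,"az":0},{"tx":0,"ty":0,"tz":0,"ax":0,"ay":0,"az":0},{"tx":0,"ty":0,"tz":0,"ax":0,"ay":0,"az":0},{"tx":0,"ty":0,"tz":0,"ax":0,"ay":0,"az":0},{"tx":0,"ty":0,"tz":0,"ax":0,"ay":0,"az":0},{"tx":0,"ty":0,"tz":0,"ax":0,"ay":0,"az":0}]' 1; python3 -m jog '[{"tx":0,"ty":0,"tz":-0.04,"ax":0,"ay":0,"az":0},{"tx":0,"ty":0,"tz":-0.12,"ax":0,"ay":0,"az":0},{"tx":0,"ty":0,"tz":-0.24,"ax":0,"ay":0,"az":0},{"tx":0,"ty":0,"tz":-0.36,"ax":0,"ay":0,"az":0},{"tx":0,"ty":0,"tz":-0.48,"ax":0,"ay":0,"az":0},{"tx":0,"ty":0,"tz":-0.6,"ax":0,"ay":0,"az":0},{"tx":0,"ty":0,"tz":-0.6,"ax":0,"ay":0,"az":0},{"tx":0,"ty":0,"tz":-0.6,"ax":0,"ay":0,"az":0}]'; python3 -c "
from h import *
f=grab('wrist');save('w6.png',f['pixels']);np.save('w6.npy',f,allow_pickle=True)
C=cloud(f);D=f['range_z']
for c in [(395,271),(471,250)]:
  q=C[(D>0)&(np.hypot(C[...,0]-c[0],C[...,1]-c[1])<38)&(C[...,2]>108)&(C[...,2]<124)]
  print(len(q),np.median(q[:,2]),cv2.minEnclosingCircle(q[:,:2].astype(np.float32)))
h=cv2.cvtColor(f['pixels'],cv2.COLOR_RGB2HSV);P=C[((h[...,0]<5)|(h[...,0]>172))&(h[...,1]>150)&(f['range_z']>0)&(C[...,2]>58)&(C[...,2]<67)]
print(cv2.minAreaRect(P[:,:2].astype(np.float32)))
go([528,-325,270],91)"
```

```text
time_s: 14.75
eef_pos: [395.2, 271.4, 86.2]
tool_rot: [-3.141, -0.0, 2.858]
ft_force: [0.4, 0.5, -0.3]
finger_gap: 0.999
grip_force: 0.0
time_s: 15.42
eef_pos: [396.0, 271.8, 270.2]
tool_rot: [3.137, 0.004, 2.858]
ft_force: [0.4, 0.2, 0.4]
finger_gap: 1.003
grip_force: 0.0
1058 115.9742854887617 ((393.7415466308594, 271.1205749511719), 29.96891212463379)
1091 115.60670985435644 ((472.0845642089844, 251.20352172851562), 30.299633026123047)
((443.02447509765625, 298.11334228515625), (160.43679809570312, 159.82989501953125), 74.14802551269531)
t [-0.9798 -1.7857 -0.0095] az -0.0479 ydir 73.77 n>= 14.7 tilt z [ 0.002   0.0012 -1.    ] j6 -0.76
```

View pics/w6.png

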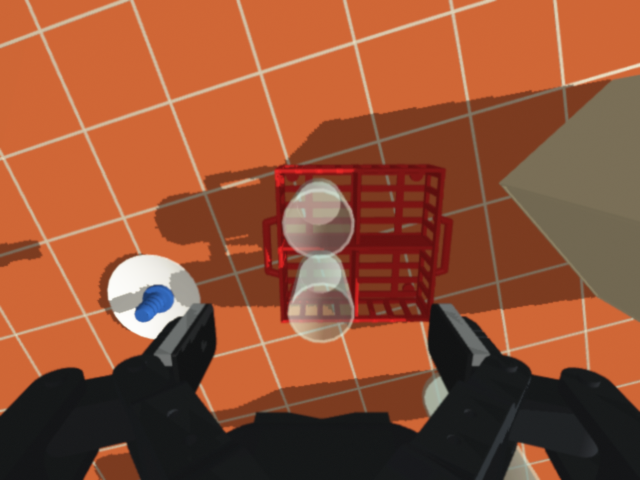

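Both tumblers stand upright in cells 1 and 3 (rims at about (318,220) and (320,310)) and the rack is unmoved. Going to the tongs, with a half-turn flip so that the last joint keeps range.

```bash
python3 -m jog '[{"tx":-0.49,"ty":-0.893,"tz":0,"ax":0,"ay":0,"az":0.19},{"tx":-0.49,"ty":-0.893,"tz":0,"ax":0,"ay":0,"az":0.19},{"tx":-0.49,"ty":-0.893,"tz":0,"ax":0,"ay":0,"az":0.19},{"tx":-0.49,"ty":-0.893,"tz":0,"ax":0,"ay":0,"az":0.19},{"tx":-0.49,"ty":-0.893,"tz":0,"ax":0,"ay":0,"az":0.19},{"tx":-0.49,"ty":-0.893,"tz":0,"ax":0,"ay":0,"az":0.19},{"tx":-0.49,"ty":-0.893,"tz":0,"ax":0,"ay":0,"az":0.19},{"tx":-0.49,"ty":-0.893,"tz":0,"ax":0,"ay":0,"az":0.19},{"tx":-0.49,"ty":-0.893,"tz":0,"ax":0,"ay":0,"az":0.19},{"tx":-0.49,"ty":-0.893,"tz":0,"ax":0,"ay":0,"az":0.19}]' 1; python3 -c "
from h import *
s=ctrl.read_state();print(s['joints'].round(2));go([528,-325,270],91)"
```

```text
time_s: 16.3
eef_pos: [460.9, -28.4, 263.9]
tool_rot: [-3.137, -0.001, 1.655]
ft_force: [-0.0, 0.3, -0.2]
finger_gap: 1.0
grip_force: 0.0
[-0.14 -0.27  1.53 -0.    1.89 -0.22]
t [-1.0041  0.1395 -0.0217] az -0.2394 ydir 4.82 n>= 7.3 tilt z [-4.3e-03  5.0e-04 -1.0e+00] j6 -0.22
```

```bash
python3 -m jog '[{"tx":-1,"ty":0.14,"tz":-0.02,"ax":0,"ay":0,"az":0.26},{"tx":-1,"ty":0.14,"tz":-0.02,"ax":0,"ay":0,"az":0.26},{"tx":-1,"ty":0.14,"tz":-0.02,"ax":0,"ay":0,"az":0.26},{"tx":-1,"ty":0.14,"tz":-0.02,"ax":0,"ay":0,"az":0.26},{"tx":-1,"ty":0.14,"tz":-0.02,"ax":0,"ay":0,"az":0.26},{"tx":-1,"ty":0.14,"tz":-0.02,"ax":0,"ay":0,"az":0.26},{"tx":-1,"ty":0.14,"tz":-0.02,"ax":0,"ay":0,"az":0.26},{"tx":-1,"ty":0.14,"tz":-0.02,"ax":0,"ay":0,"az":0.26},{"tx":-1,"ty":0.14,"tz":-0.02,"ax":0,"ay":0,"az":0.26},{"tx":-1,"ty":0.14,"tz":-0.02,"ax":0,"ay":0,"az":0.26}]'; python3 -m jog '[{"tx":0,"ty":0,"tz":0,"ax":0,"ay":0,"az":0.1},{"tx":0,"ty":0,"tz":0,"ax":0,"ay":0,"az":0.1},{"tx":0,"ty":0,"tz":0,"ax":0,"ay":0,"az":0.1},{"tx":0,"ty":0,"tz":0,"ax":0,"ay":0,"az":0.1}]'; python3 -c "
from h import *
go([528,-325,270],91)
f=grab('wrist');save('w7.png',f['pixels']);np.save('w7.npy',f,allow_pickle=True)"
```

```text
time_s: 17.13
eef_pos: [530.8, -322.9, 268.8]
tool_rot: [-3.137, 0.003, 0.406]
ft_force: [-0.3, 0.3, 0.0]
finger_gap: 1.001
grip_force: 0.0
time_s: 17.47
eef_pos: [530.9, -321.4, 269.9]
tool_rot: [-3.14, 0.004, -0.092]
ft_force: [-0.4, 0.0, -0.8]
finger_gap: 1.003
grip_force: 0.0
t [-0.0086  0.0129 -0.0005] az -0.0174 ydir -95.26 n>= 0.1 tilt z [-0.0033  0.0023 -1.    ] j6 1.06
```

View pics/w7.png

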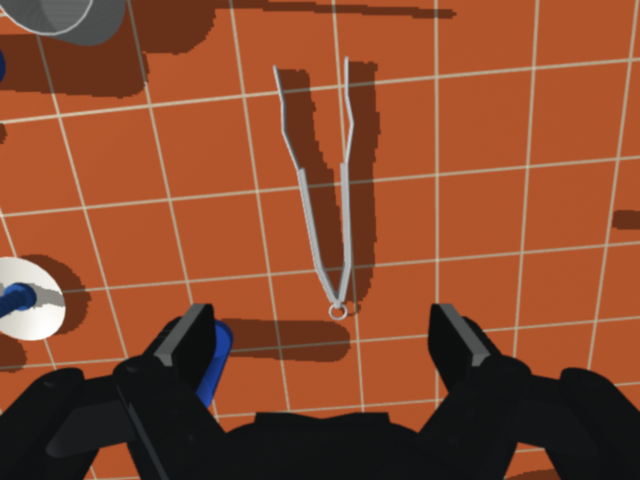

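The wrist view shows the tongs whole: tips at about (276,67) and (347,58), ring at (338,311). Also in view are the blue look-alike near (218,360) and the stopper at (20,297).

Run:
```python
from h import *
f=np.load("w7.npy",allow_pickle=True).item(); h=cv2.cvtColor(f["pixels"],cv2.COLOR_RGB2HSV)
m=((h[...,1]<90)&(h[...,2]>90)).astype(np.uint8); m[:,:262]=0;m[:,365:]=0;m[:50]=0;m[325:]=0
n,l,st,ce=cv2.connectedComponentsWithStats(m)
k=[i for i in range(1,n) if st[i,4]>60]; print([(st[i].tolist()) for i in k])
C=cloud(f); v,u=np.where(np.isin(l,k)); D=f["range_z"]
print("z pct",np.percentile(C[v,u,2],[5,50,95]))
P=plane(f,np.c_[u,v],22); P=P[(abs(C[v,u,2]-22)<5)]
# bins along world x: outer edges
for x in range(390,680,20):
    q=P[(P[:,0]>=x)&(P[:,0]<x+6)]
    if len(q): print(x+3,q[:,1].min().round(1),q[:,1].max().round(1),"mid",((q[:,1].min()+q[:,1].max())/2).round(1))
print("x range",P[:,0].min(),P[:,0].max())
```

```text
[[262, 50, 103, 275, 4479]]
z pct [ 1.19895786 22.51195694 24.48948216]
413 -330.8 -323.5 mid -327.2
433 -339.2 -313.8 mid -326.5
453 -345.2 -307.6 mid -326.4
473 -347.7 -304.6 mid -326.2
493 -348.0 -303.3 mid -325.6
513 -348.3 -301.3 mid -324.8
533 -349.6 -299.9 mid -324.8
553 -350.0 -298.7 mid -324.4
573 -351.4 -296.0 mid -323.7
593 -355.9 -290.0 mid -323.0
613 -359.3 -286.4 mid -322.9
633 -357.3 -288.1 mid -322.7
653 -357.1 -286.9 mid -322.0
673 -358.2 -285.2 mid -321.7
x range 409.62618972843825 674.1489794168054
```

```bash
python3 -c "
from h import *
go([530,-324.9,60],91.2)"; python3 -m jog '[{"tx":0,"ty":0,"tz":0,"ax":0,"ay":0,"az":-0.018},{"tx":0,"ty":0,"tz":0.1,"ax":0,"ay":0,"az":-0.018},{"tx":0,"ty":0,"tz":0.22,"ax":0,"ay":0,"az":-0.018},{"tx":0,"ty":0,"tz":0.34,"ax":0,"ay":0,"az":-0.018},{"tx":0,"ty":0,"tz":0.46,"ax":0,"ay":0,"az":-0.018},{"tx":0,"ty":0,"tz":0.58,"ax":0,"ay":0,"az":-0.018},{"tx":0,"ty":0,"tz":0.68,"ax":0,"ay":0,"az":-0.018},{"tx":0,"ty":0,"tz":0.68,"ax":0,"ay":0,"az":-0.018},{"tx":0,"ty":0,"tz":0.68,"ax":0,"ay":0,"az":-0.018}]' 1; python3 -c "
from h import *
go([530,-324.9,10],91.2)"
```

```text
t [6.000e-04 1.320e-02 6.996e-01] az -0.0191 ydir -95.69 n>= 5.0 tilt z [-0.0033  0.0022 -1.    ] j6 1.07
time_s: 18.27
eef_pos: [529.7, -320.5, 65.2]
tool_rot: [-3.138, 0.005, 0.029]
ft_force: [0.2, -0.3, 0.8]
finger_gap: 0.999
grip_force: 0.0
t [0.0017 0.0155 0.1839] az 0.0014 ydir -88.31 n>= 1.3 tilt z [-0.0056  0.0038 -1.    ] j6 0.94
```

```bash
python3 -m jog '[{"tx":0.001,"ty":0.015,"tz":0,"ax":0,"ay":0,"az":0},{"tx":0.001,"ty":0.015,"tz":0.05,"ax":0,"ay":0,"az":0.001},{"tx":0.001,"ty":0.015,"tz":0.1,"ax":0,"ay":0,"az":0.001},{"tx":0.001,"ty":0.015,"tz":0.14,"ax":0,"ay":0,"az":0.001},{"tx":0.001,"ty":0.015,"tz":0.165,"ax":0,"ay":0,"az":0.001},{"tx":0.001,"ty":0.015,"tz":0.178,"ax":0,"ay":0,"az":0.001},{"tx":0.001,"ty":0.015,"tz":0.178,"ax":0,"ay":0,"az":0.001},{"tx":0.001,"ty":0.015,"tz":0.178,"ax":0,"ay":0,"az":0.001}]' 1; python3 -c "
from h import *
go([530,-324.9,10],91.2)"
```

```text
time_s: 18.93
eef_pos: [532.2, -326.4, 15.7]
tool_rot: [3.141, -0.001, 0.022]
ft_force: [0.9, -0.0, -0.4]
finger_gap: 1.002
grip_force: 0.0
t [-0.0073 -0.0052  0.019 ] az 0.0001 ydir -88.76 n>= 0.2 tilt z [ 8.e-04 -6.e-04 -1.e+00] j6 0.94
```

```bash
python3 -m jog '[{"tx":-0.005,"ty":-0.004,"tz":0.01,"ax":0,"ay":0,"az":0},{"tx":-0.005,"ty":-0.004,"tz":0.017,"ax":0,"ay":0,"az":0},{"tx":-0.005,"ty":-0.004,"tz":0.017,"ax":0,"ay":0,"az":0},{"tx":-0.005,"ty":-0.004,"tz":0.017,"ax":0,"ay":0,"az":0}]' 1; python3 -m jog '[{"tx":0,"ty":0,"tz":0,"ax":0,"ay":0,"az":0},{"tx":0,"ty":0,"tz":0,"ax":0,"ay":0,"az":0},{"tx":0,"ty":0,"tz":0,"ax":0,"ay":0,"az":0},{"tx":0,"ty":0,"tz":0,"ax":0,"ay":0,"az":0},{"tx":0,"ty":0,"tz":0,"ax":0,"ay":0,"az":0},{"tx":0,"ty":0,"tz":0,"ax":0,"ay":0,"az":0},{"tx":0,"ty":0,"tz":0,"ax":0,"ay":0,"az":0},{"tx":0,"ty":0,"tz":0,"ax":0,"ay":0,"az":0}]' -0.13 30
```

```text
time_s: 19.27
eef_pos: [530.3, -324.9, 9.8]
tool_rot: [3.142, -0.0, 0.021]
ft_force: [0.4, 0.1, 0.2]
finger_gap: 0.997
grip_force: 0.0
time_s: 19.93
eef_pos: [531.3, -325.7, 11.8]
tool_rot: [3.14, -0.003, 0.021]
ft_force: [-0.6, 0.4, 6.2]
finger_gap: 0.437
grip_force: 8.3
```

```bash
python3 -m jog '[{"tx":0,"ty":0,"tz":-0.02,"ax":0,"ay":0,"az":0},{"tx":0,"ty":0,"tz":-0.05,"ax":0,"ay":0,"az":0},{"tx":0,"ty":0,"tz":-0.1,"ax":0,"ay":0,"az":0},{"tx":0,"ty":0,"tz":-0.16,"ax":0,"ay":0,"az":0},{"tx":0,"ty":0,"tz":-0.23,"ax":0,"ay":0,"az":0},{"tx":0,"ty":0,"tz":-0.31,"ax":0,"ay":0,"az":0},{"tx":0,"ty":0,"tz":-0.38,"ax":0,"ay":0,"az":0},{"tx":0,"ty":0,"tz":-0.43,"ax":0,"ay":0,"az":0},{"tx":0,"ty":0,"tz":-0.45,"ax":0,"ay":0,"az":0},{"tx":0,"ty":0,"tz":-0.45,"ax":0,"ay":0,"az":0}]'
python3 - <<'E'
from h import *
f=grab('wrist');save('w8.png',f['pixels']);np.save('w8.npy',f,allow_pickle=True)
f2=grab('side');save('s8.png',f2['pixels']);np.save('s8.npy',f2,allow_pickle=True)
for n in ['w0','w1','w2','w3','w6','w5']:
    g=np.load(n+'.npy',allow_pickle=True).item();C=cloud(g);h=cv2.cvtColor(g['pixels'],cv2.COLOR_RGB2HSV);D=g['range_z']
    b=(h[...,0]>100)&(h[...,0]<130)&(h[...,1]>120)&(D>0)&(np.hypot(C[...,0]-451,C[...,1]-52)<35)
    q=C[b&(C[...,2]>45)&(C[...,2]<60)]
    if len(q): print(n,len(q),np.median(q,0).round(1),cv2.minEnclosingCircle(q[:,:2].astype(np.float32)))
go([451.8,52,150],20)
C=cloud(f);D=f['range_z'];s=ctrl.read_state();p=np.array(s['eef_pos']);A=Rm(s['tool_rot']);L=(C-p)@A
h=cv2.cvtColor(f['pixels'],cv2.COLOR_RGB2HSV)
m=(D>0)&(h[...,1]<110)&(abs(L[...,1])<50)&(L[...,0]>25)&(L[...,0]<160)&(C[...,2]>100)
for x in range(30,160,10):
    q=L[m&(abs(L[...,0]-x)<4)]
    if len(q): print(x,'y',q[:,1].min().round(1),q[:,1].max().round(1),'ztop',np.percentile(q[:,2],3).round(1))
print('max x',L[m][:,0].max())
E
```

```text
time_s: 20.77
eef_pos: [531.0, -325.5, 147.3]
tool_rot: [3.139, -0.003, 0.021]
ft_force: [0.2, -0.2, -1.3]
finger_gap: 0.441
grip_force: 5.9
w0 284 [450.9  58.9  53.4] ((451.77154541015625, 56.343162536621094), 9.777844429016113)
w1 451 [454.   54.7  54.1] ((452.9525451660156, 53.87206268310547), 10.824357986450195)
w2 451 [451.3  58.4  53.6] ((451.6784362792969, 56.29047393798828), 9.93657112121582)
w3 305 [451.3  58.4  53.6] ((451.8916015625, 56.43910598754883), 9.464876174926758)
w6 265 [450.6  58.4  53.5] ((450.8721618652344, 57.018592834472656), 9.524672508239746)
w5 315 [450.3  58.4  53.2] ((451.02392578125, 56.93022918701172), 9.365804672241211)
t [-0.2341 -1.2613 -0.0192] az 0.1978 ydir -88.78 n>= 9.2 tilt z [-9.e-04  6.e-04 -1.e+00] j6 0.94
30 y -18.9 18.8 ztop -16.1
40 y -19.3 19.2 ztop -16.1
50 y -20.9 20.7 ztop -16.2
60 y -23.3 22.5 ztop -16.3
70 y -25.0 24.3 ztop -16.3
80 y -26.4 26.1 ztop -16.4
90 y -25.9 25.4 ztop -16.3
100 y -24.1 23.6 ztop -16.5
110 y -22.4 22.1 ztop -16.5
120 y -19.2 19.1 ztop -4.0
max x 118.96632314390082
```

View pics/w8.png

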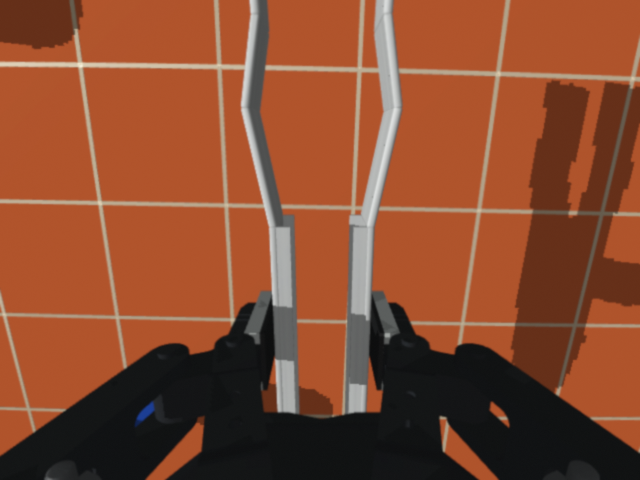

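The tongs hang straight and level in the jaws, centred (arms at ±19 mm), tips just out of the top of the picture. Carry them slowly towards the stopper, turning as they go.

```bash
python3 -m jog '[{"tx":0,"ty":-0.02,"tz":0,"ax":0,"ay":0,"az":-0.005},{"tx":0,"ty":-0.06,"tz":0,"ax":0,"ay":0,"az":-0.015},{"tx":-0.01,"ty":-0.11,"tz":0,"ax":0,"ay":0,"az":-0.03},{"tx":-0.01,"ty":-0.17,"tz":0,"ax":0,"ay":0,"az":-0.045},{"tx":-0.02,"ty":-0.23,"tz":0,"ax":0,"ay":0,"az":-0.06},{"tx":-0.02,"ty":-0.29,"tz":0,"ax":0,"ay":0,"az":-0.075},{"tx":-0.03,"ty":-0.35,"tz":0,"ax":0,"ay":0,"az":-0.09},{"tx":-0.04,"ty":-0.41,"tz":0,"ax":0,"ay":0,"az":-0.105},{"tx":-0.05,"ty":-0.46,"tz":0,"ax":0,"ay":0,"az":-0.12},{"tx":-0.06,"ty":-0.5,"tz":0,"ax":0,"ay":0,"az":-0.135}]'
python3 - <<'E'
from h import *
f2=np.load('s8.npy',allow_pickle=True).item()
C=cloud(f2);D=f2['range_z'];h=cv2.cvtColor(f2['pixels'],cv2.COLOR_RGB2HSV)
m=(D>0)&(C[...,0]>580)&(C[...,0]<690)&(abs(C[...,1]+324)<50)&(C[...,2]>80)
q=C[m];print(len(q))
for x in range(580,690,10):
    a=q[abs(q[:,0]-x)<5]
    if len(a): print(x,a[:,1].min().round(),a[:,1].max().round(),'z',np.percentile(a[:,2],[2,98]).round(1))
go([495.4,-65.3,150],20)
E
```

```text
time_s: 21.7
eef_pos: [508.2, -173.5, 143.0]
tool_rot: [-3.139, 0.0, 0.877]
ft_force: [0.5, -1.2, -0.8]
finger_gap: 0.441
grip_force: 5.9
1688
580 -347.0 -288.0 z [134.7 516.3]
590 -349.0 -294.0 z [134.9 510.2]
600 -351.0 -298.0 z [133.7 497.9]
610 -352.0 -297.0 z [133.5 155.7]
620 -352.0 -298.0 z [134.7 155.8]
630 -350.0 -299.0 z [133.4 155.3]
640 -347.0 -300.0 z [133.5 156. ]
650 -348.0 -301.0 z [133.6 155.3]
660 -348.0 -300.0 z [133.5 155.7]
670 -348.0 -299.0 z [134.6 155. ]
680 -344.0 -301.0 z [135.3 152.5]
t [ 0.2498 -0.2636 -0.0227] az -0.166 ydir -39.77 n>= 2.6 tilt z [-0.0026  0.0015 -1.    ] j6 0.3
```

```bash
python3 -m jog '[{"tx":0.01,"ty":-0.02,"tz":-0.01,"ax":0,"ay":0,"az":-0.015},{"tx":0.04,"ty":-0.05,"tz":-0.02,"ax":0,"ay":0,"az":-0.03},{"tx":0.07,"ty":-0.08,"tz":-0.02,"ax":0,"ay":0,"az":-0.045},{"tx":0.1,"ty":-0.11,"tz":-0.02,"ax":0,"ay":0,"az":-0.06},{"tx":0.13,"ty":-0.14,"tz":-0.02,"ax":0,"ay":0,"az":-0.075},{"tx":0.16,"ty":-0.17,"tz":-0.02,"ax":0,"ay":0,"az":-0.09},{"tx":0.19,"ty":-0.2,"tz":-0.02,"ax":0,"ay":0,"az":-0.105},{"tx":0.22,"ty":-0.23,"tz":-0.02,"ax":0,"ay":0,"az":-0.12},{"tx":0.24,"ty":-0.25,"tz":-0.02,"ax":0,"ay":0,"az":-0.135},{"tx":0.25,"ty":-0.264,"tz":-0.02,"ax":0,"ay":0,"az":-0.15}]'; python3 -m jog '[{"tx":0,"ty":0,"tz":0,"ax":0,"ay":0,"az":-0.008},{"tx":0,"ty":0,"tz":0,"ax":0,"ay":0,"az":-0.012},{"tx":0,"ty":0,"tz":0,"ax":0,"ay":0,"az":-0.012},{"tx":0,"ty":0,"tz":0,"ax":0,"ay":0,"az":-0.012}]'
cat > m.py <<'E'
from h import *
import sys
t=sys.argv[1]
F={n:grab(n) for n in ('wrist','top','side')}
for n,f in F.items(): save(t+n+'.png',f['pixels']); np.save(t+n+'.npy',f,allow_pickle=True)
s=ctrl.read_state();p=np.array(s['eef_pos']);A=Rm(s['tool_rot'])
for n,f in F.items():
    h=cv2.cvtColor(f['pixels'],cv2.COLOR_RGB2HSV);C=cloud(f);D=f['range_z']
    b=(h[...,0]>100)&(h[...,0]<130)&(h[...,1]>120)&(D>0)&(np.hypot(C[...,0]-451,C[...,1]-54)<30)
    for lo,hi in ((51,58),(40,58)):
        q=C[b&(C[...,2]>lo)&(C[...,2]<hi)]
        if len(q)>5: print(n,lo,len(q),q.mean(0).round(1),[np.round(x,1) for x in cv2.minEnclosingCircle(q[:,:2].astype(np.float32))])
go([495.4,-65.3,150],20)
E
python3 m.py a
```

```text
time_s: 22.53
eef_pos: [496.1, -65.5, 149.1]
tool_rot: [-3.139, -0.002, 1.819]
ft_force: [0.4, 0.9, -1.3]
finger_gap: 0.432
grip_force: 5.9
time_s: 22.87
eef_pos: [496.4, -66.6, 149.5]
tool_rot: [-3.14, -0.001, 1.888]
ft_force: [0.4, 0.0, -0.9]
finger_gap: 0.44
grip_force: 5.9
wrist 51 930 [452.5  53.4  54.3] [array([452.5,  53.7]), np.float64(9.8)]
wrist 40 1190 [453.   52.4  52.7] [array([452.3,  53.8]), np.float64(11.0)]
top 51 26 [451.6  54.4  54. ] [array([451.5,  53.6]), np.float64(8.9)]
top 40 45 [451.8  52.4  51.4] [array([451.6,  52. ]), np.float64(10.6)]
side 51 12 [453.   50.2  52. ] [array([453.2,  48.4]), np.float64(8.4)]
side 40 58 [453.6  47.   47.8] [array([452.8,  48.4]), np.float64(9.6)]
t [ 0.0066 -0.0025  0.0008] az -0.0052 ydir 18.12 n>= 0.1 tilt z [-9.e-04  2.e-04 -1.e+00] j6 -0.52
```

View pics/awrist.png

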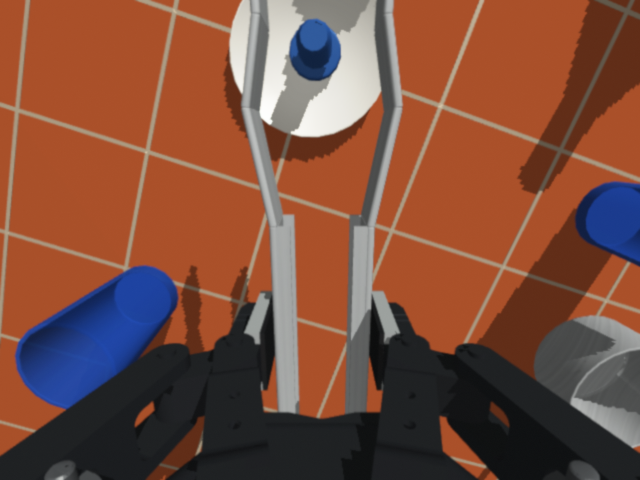

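The saucer and stopper are centred between the arms, plug top at (314,35), about 4.5 mm off the centre line. I've now viewed 11 pictures, one over the limit of 10, so from here I use only numbers. Align and descend partway.

```bash
python3 -m jog '[{"tx":0.001,"ty":-0.008,"tz":0.01,"ax":0,"ay":0,"az":0},{"tx":0.001,"ty":-0.015,"tz":0.04,"ax":0,"ay":0,"az":0},{"tx":0.001,"ty":-0.015,"tz":0.08,"ax":0,"ay":0,"az":0},{"tx":0.001,"ty":-0.015,"tz":0.12,"ax":0,"ay":0,"az":0},{"tx":0.001,"ty":-0.015,"tz":0.16,"ax":0,"ay":0,"az":0},{"tx":0.001,"ty":-0.015,"tz":0.2,"ax":0,"ay":0,"az":0},{"tx":0.001,"ty":-0.015,"tz":0.225,"ax":0,"ay":0,"az":0},{"tx":0.001,"ty":-0.015,"tz":0.24,"ax":0,"ay":0,"az":0},{"tx":0.001,"ty":-0.015,"tz":0.24,"ax":0,"ay":0,"az":0},{"tx":0.001,"ty":-0.015,"tz":0.24,"ax":0,"ay":0,"az":0}]'
cat > m2.py <<'E'
from h import *
import sys
t=sys.argv[1]
F={n:grab(n) for n in ('wrist','top','side')}
for n,f in F.items(): np.save(t+n+'.npy',f,allow_pickle=True)
s=ctrl.read_state();p=np.array(s['eef_pos']);A=Rm(s['tool_rot']);print(p.round(1))
for n,f in F.items():
    h=cv2.cvtColor(f['pixels'],cv2.COLOR_RGB2HSV);C=cloud(f);D=f['range_z'];L=(C-p)@A
    near=(D>0)&(abs(L[...,1])<45)
    b=near&(h[...,0]>100)&(h[...,0]<130)&(h[...,1]>120)&(abs(L[...,0]-128)<30)
    q=L[b]; print(n,'blue n',len(q),'x',np.percentile(q[:,0],[2,98]).round(1),'y',np.percentile(q[:,1],[2,98]).round(1),'worldz',np.percentile(C[b][:,2],[2,98]).round(1)) if len(q) else 0
    g=near&(h[...,1]<110)&(abs(L[...,2])<30)&(L[...,0]>108)&(L[...,0]<150)&(C[...,2]>20)
    for sg in (-1,1):
        q=L[g&(sg*L[...,1]>8)]
        if len(q)>5: print('  tip',sg,len(q),'x',np.percentile(q[:,0],[2,98]).round(1),'y',np.percentile(q[:,1],[2,50,98]).round(1),'z',np.percentile(q[:,2],[2,98]).round(1))
E
python3 m2.py b
```

```text
time_s: 23.85
eef_pos: [492.7, -68.1, 78.8]
tool_rot: [-3.142, -0.0, 1.887]
ft_force: [-0.9, -0.2, -1.0]
finger_gap: 0.435
grip_force: 5.9
[493.2 -68.2  79.7]
wrist blue n 3444 x [112.4 134.4] y [-16.4  14.7] worldz [14.  55.1]
  tip -1 377 x [108.2 117.2] y [-21.5 -18.9 -18.5] z [-12.    9.6]
  tip 1 372 x [108.1 117.2] y [18.8 19.2 21.6] z [-12.    9.3]
top blue n 98 x [114.7 141.3] y [-15.3  11. ] worldz [ 8.3 58.5]
  tip -1 20 x [109.4 142.2] y [-23.2 -21.4 -19.9] z [-16.9   5.4]
  tip 1 14 x [110.  140.3] y [18.8 20.1 21.5] z [-15.6  -4.8]
side blue n 124 x [107.5 136.4] y [-16.2   9.6] worldz [ 6.5 35.7]
  tip -1 50 x [111.5 141.5] y [-22.3 -20.8 -19.1] z [-8.5 11.8]
  tip 1 12 x [113.5 135.1] y [19.  20.8 22.2] z [ 1.7 11.2]
```

```bash
python3 -m jog '[{"tx":0,"ty":-0.005,"tz":0.01,"ax":0,"ay":0,"az":0},{"tx":0,"ty":-0.005,"tz":0.03,"ax":0,"ay":0,"az":0},{"tx":0,"ty":-0.005,"tz":0.055,"ax":0,"ay":0,"az":0},{"tx":0,"ty":-0.005,"tz":0.08,"ax":0,"ay":0,"az":0},{"tx":0,"ty":-0.005,"tz":0.105,"ax":0,"ay":0,"az":0},{"tx":0,"ty":-0.005,"tz":0.125,"ax":0,"ay":0,"az":0},{"tx":0,"ty":-0.005,"tz":0.14,"ax":0,"ay":0,"az":0},{"tx":0,"ty":-0.005,"tz":0.145,"ax":0,"ay":0,"az":0},{"tx":0,"ty":-0.005,"tz":0.145,"ax":0,"ay":0,"az":0},{"tx":0,"ty":-0.005,"tz":0.145,"ax":0,"ay":0,"az":0}]';python3 m2.py c
```

```text
time_s: 24.83
eef_pos: [491.3, -68.6, 35.4]
tool_rot: [3.141, 0.0, 1.887]
ft_force: [0.6, 0.6, -0.9]
finger_gap: 0.437
grip_force: 5.9
[491.5 -68.7  35.8]
wrist blue n 2318 x [111.3 122.2] y [-13.3  14.7] worldz [11.9 25.9]
  tip -1 370 x [108.2 116.9] y [-21.2 -18.6 -18.2] z [-12.7   9.1]
  tip 1 363 x [108.1 117.2] y [19.1 19.5 21.8] z [-12.5   8.8]
top blue n 99 x [113.8 141.1] y [-13.4  12.8] worldz [ 9.7 60. ]
  tip -1 19 x [109.1 146.1] y [-35.1 -21.4 -19.9] z [-19.7  11.8]
  tip 1 17 x [111.  142.2] y [12.1 20.3 36.2] z [-18.   13.1]
side blue n 47 x [110.7 131.9] y [-15.6  17.1] worldz [ 8.1 52.8]
  tip -1 48 x [110.6 139.3] y [-22.1 -21.  -18.5] z [-8.8 13. ]
  tip 1 6 x [116.2 126.8] y [10.  20.6 21.6] z [-11.4  12.9]
```

```bash
python3 -m jog '[{"tx":0,"ty":0,"tz":0,"ax":0,"ay":0,"az":0},{"tx":0,"ty":0,"tz":0,"ax":0,"ay":0,"az":0},{"tx":0,"ty":0,"tz":0,"ax":0,"ay":0,"az":0}]' -0.25 40; python3 -m jog '[{"tx":0,"ty":0,"tz":0,"ax":0,"ay":0,"az":0},{"tx":0,"ty":0,"tz":0,"ax":0,"ay":0,"az":0},{"tx":0,"ty":0,"tz":0,"ax":0,"ay":0,"az":0}]' -0.32; python3 -m jog '[{"tx":0,"ty":0,"tz":0,"ax":0,"ay":0,"az":0},{"tx":0,"ty":0,"tz":0,"ax":0,"ay":0,"az":0},{"tx":0,"ty":0,"tz":0,"ax":0,"ay":0,"az":0},{"tx":0,"ty":0,"tz":0,"ax":0,"ay":0,"az":0},{"tx":0,"ty":0,"tz":0,"ax":0,"ay":0,"az":0},{"tx":0,"ty":0,"tz":0,"ax":0,"ay":0,"az":0}]' -0.8
```

```text
time_s: 25.23
eef_pos: [491.3, -68.6, 35.5]
tool_rot: [3.141, 0.0, 1.887]
ft_force: [0.0, 0.0, -1.1]
finger_gap: 0.378
grip_force: 7.3
time_s: 25.48
eef_pos: [491.2, -68.6, 35.3]
tool_rot: [3.142, 0.0, 1.887]
ft_force: [0.5, -0.2, -1.6]
finger_gap: 0.343
grip_force: 8.0
time_s: 25.98
eef_pos: [491.2, -68.6, 35.3]
tool_rot: [3.142, 0.0, 1.887]
ft_force: [0.3, 0.3, -1.2]
finger_gap: 0.325
grip_force: 40.6
```

Clamped on the plug at the predicted width. Lift slowly.

```bash
python3 -m jog '[{"tx":0,"ty":0,"tz":-0.005,"ax":0,"ay":0,"az":0},{"tx":0,"ty":0,"tz":-0.015,"ax":0,"ay":0,"az":0},{"tx":0,"ty":0,"tz":-0.03,"ax":0,"ay":0,"az":0},{"tx":0,"ty":0,"tz":-0.05,"ax":0,"ay":0,"az":0},{"tx":0,"ty":0,"tz":-0.075,"ax":0,"ay":0,"az":0},{"tx":0,"ty":0,"tz":-0.1,"ax":0,"ay":0,"az":0},{"tx":0,"ty":0,"tz":-0.13,"ax":0,"ay":0,"az":0},{"tx":0,"ty":0,"tz":-0.16,"ax":0,"ay":0,"az":0},{"tx":0,"ty":0,"tz":-0.19,"ax":0,"ay":0,"az":0},{"tx":0,"ty":0,"tz":-0.22,"ax":0,"ay":0,"az":0}]'; python3 -m jog '[{"tx":0,"ty":0,"tz":-0.03,"ax":0,"ay":0,"az":0},{"tx":0,"ty":0,"tz":-0.06,"ax":0,"ay":0,"az":0},{"tx":0,"ty":0,"tz":-0.085,"ax":0,"ay":0,"az":0},{"tx":0,"ty":0,"tz":-0.105,"ax":0,"ay":0,"az":0},{"tx":0,"ty":0,"tz":-0.115,"ax":0,"ay":0,"az":0},{"tx":0,"ty":0,"tz":-0.12,"ax":0,"ay":0,"az":0},{"tx":0,"ty":0,"tz":-0.12,"ax":0,"ay":0,"az":0},{"tx":0,"ty":0,"tz":-0.12,"ax":0,"ay":0,"az":0}]'; python3 m2.py d
python3 - <<'E'
from h import *
for n in ('dside','dtop'):
    f=np.load(n+'.npy',allow_pickle=True).item();h=cv2.cvtColor(f['pixels'],cv2.COLOR_RGB2HSV);C=cloud(f);D=f['range_z']
    m=(D>0)&(h[...,1]<60)&(h[...,2]>120)&(np.hypot(C[...,0]-450,C[...,1]-52)<65)&(C[...,2]<25);q=C[m];print(n,'saucer',len(q),cv2.minEnclosingCircle(q[:,:2].astype(np.float32)))
    m0=np.load(('side' if n=='dside' else 'top')+'.npy',allow_pickle=True).item();h=cv2.cvtColor(m0['pixels'],cv2.COLOR_RGB2HSV);C=cloud(m0);D=m0['range_z']
    m=(D>0)&(h[...,1]<60)&(h[...,2]>120)&(np.hypot(C[...,0]-450,C[...,1]-52)<65)&(C[...,2]<25);q=C[m];print('  before',len(q),cv2.minEnclosingCircle(q[:,:2].astype(np.float32)))
E
```

```text
time_s: 26.82
eef_pos: [491.3, -68.6, 102.5]
tool_rot: [3.141, 0.0, 1.887]
ft_force: [0.5, 0.5, -1.8]
finger_gap: 0.326
grip_force: 40.6
time_s: 27.48
eef_pos: [491.0, -68.6, 136.8]
tool_rot: [-3.141, -0.0, 1.887]
ft_force: [0.2, -0.8, -1.3]
finger_gap: 0.326
grip_force: 40.6
[490.9 -68.5 136.7]
wrist blue n 1953 x [111.  121.7] y [-9.9 11.2] worldz [113.2 127.4]
  tip -1 339 x [108.1 119.2] y [-13.1 -10.5  -9.8] z [-11.5  25.9]
  tip 1 320 x [108.2 116.2] y [ 9.7 11.5 14.1] z [-11.6  26.4]
top blue n 70 x [114.9 140.5] y [-8.3  6.9] worldz [110.6 159. ]
  tip -1 37 x [110.7 141.7] y [-17.  -12.3  -8.6] z [-15.9  25.1]
  tip 1 37 x [111.2 140.3] y [ 8.1 11.8 16.2] z [-14.   26.3]
side blue n 36 x [112.5 134.9] y [-15.6  -5.1] worldz [106.  126.3]
  tip -1 39 x [108.8 141.4] y [-14.7 -12.  -10.7] z [-1.2 18.2]
  tip 1 18 x [108.5 118.2] y [10.8 12.4 14.7] z [-6.  14.1]
dside saucer 1039 ((453.6249694824219, 51.95819091796875), 58.578704833984375)
  before 804 ((455.0767517089844, 51.44956588745117), 59.27419662475586)
dtop saucer 1109 ((448.8618469238281, 45.67992401123047), 57.986976623535156)
  before 1169 ((448.4289855957031, 47.85081100463867), 55.4760856628418)
```

The stopper is up with its cap at about 106 mm, and the saucer has stayed put. One last steadiness check, then hand in.

```bash
python3 -m jog '[{"tx":0,"ty":0,"tz":0,"ax":0,"ay":0,"az":0},{"tx":0,"ty":0,"tz":0,"ax":0,"ay":0,"az":0},{"tx":0,"ty":0,"tz":0,"ax":0,"ay":0,"az":0},{"tx":0,"ty":0,"tz":0,"ax":0,"ay":0,"az":0},{"tx":0,"ty":0,"tz":0,"ax":0,"ay":0,"az":0},{"tx":0,"ty":0,"tz":0,"ax":0,"ay":0,"az":0},{"tx":0,"ty":0,"tz":0,"ax":0,"ay":0,"az":0},{"tx":0,"ty":0,"tz":0,"ax":0,"ay":0,"az":0},{"tx":0,"ty":0,"tz":0,"ax":0,"ay":0,"az":0},{"tx":0,"ty":0,"tz":0,"ax":0,"ay":0,"az":0}]'
python3 - <<'E'
from h import *
f=grab('side');h=cv2.cvtColor(f['pixels'],cv2.COLOR_RGB2HSV);C=cloud(f);D=f['range_z']
s=ctrl.read_state();L=(C-np.array(s['eef_pos']))@Rm(s['tool_rot'])
b=(D>0)&(h[...,0]>100)&(h[...,0]<130)&(h[...,1]>120)&(abs(L[...,0]-128)<30)&(abs(L[...,1])<30); print(b.sum(),np.percentile(C[b][:,2],[2,98]),abs(s['joint_velocities']).max())
t=grab('top');C=cloud(t);D=t['range_z']
for c in [(394,271),(472,251)]:
  q=C[(D>0)&(np.hypot(C[...,0]-c[0],C[...,1]-c[1])<38)&(C[...,2]>106)&(C[...,2]<128)];print(len(q),cv2.minEnclosingCircle(q[:,:2].astype(np.float32)))
ok=b.sum()>20 and np.percentile(C[...,2],50)<50
print(ctrl.finish_job())
E
```

```text
time_s: 28.47
eef_pos: [491.2, -68.6, 137.3]
tool_rot: [3.141, 0.0, 1.887]
ft_force: [-0.5, 0.2, -1.0]
finger_gap: 0.326
grip_force: 40.6
35 [107.70720832 152.7688256 ] 0.0015391781399404208
97 ((393.8232727050781, 268.5728759765625), 29.85291290283203)
98 ((471.8548889160156, 248.4510040283203), 29.831459045410156)
the job is handed in; nothing more can be done
None
```

Job handed in at about 28.5 s (no verdict came back): both tumblers stand upright in rack cells 1 and 3, and the tongs hold the stopper steady with its cap about 106 mm above the counter, but I viewed 11 pictures, one over the limit of 10.

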